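# Roll the bushing sleeve port-up and cradle it for oiling

### The job

Roll the bronze sleeve along the dark mat, pressing it only lightly from above, until the oil port on its red line faces straight up, and do not lift it before that. Then lift it with the port still up and lay it in the V of the green oiling cradle, centred, port straight up, and let go. Leave the other things where they are.

Things in the scene. Friction and masses are not known exactly. Their poses are not given: they have to be found in the camera images.
- sleeve_mid (a point): Centre of the bronze bushing sleeve: a plain closed cylinder 140 mm long and 54 mm in diameter (radius 27 mm), about 0.5 to 0.75 kg, lying on its side on the dark rolling mat; x axis along the sleeve. It rolls about this axis and rests when left alone.
- oil_port (a point): Point on the sleeve's curved surface, on the red line half-way along the sleeve, 27 mm from sleeve_mid; z axis points straight out of the sleeve there, the way the oil port faces (x along the sleeve). The drilled port itself, a black hole in a red disc, is 28 mm to one side along the same red line. The port belongs to the sleeve and turns only with it.
- mat_top (a point): Centre of the top face of the fixed dark rubber rolling mat, 190 mm (x) by 340 mm (y), top 6 mm above the slab. The sleeve lies across it, roughly along mat x, and rolls along mat y. Aluminium end strips at both y ends, 12 mm wide and 12 mm above the mat, inner faces 158 mm from the centre, stop the sleeve.
- cradle_seat (a point): Where the sleeve's centre comes to lie in the fixed oiling cradle: 55 mm above the slab, x along the V. The cradle has a green base 150 x 100 x 8 mm and two steel V saddles with 45 degree faces, each 12 mm thick, centred 50 mm either side of the middle along x, so 88 mm is clear between them; their tips stand about 52 mm above the slab and 40 mm either side of the middle line in y. The sleeve may lie either way round.
- heel_brake: Bystander: red rubber heel brake, stepped cylinder 42 mm across, 50 mm tall, standing; origin at the centre of its underside.
- kingpin: Bystander: chrome kingpin bolt lying flat, 97 mm long along its x axis, 23 mm across its ends; origin at the centre of its underside.
- ramekin: Bystander: white ceramic ramekin, 84 mm across, 45 mm tall; origin at the centre of its underside.
- deep_socket: Bystander: black steel deep socket standing, 32 mm across, 78 mm tall; origin at the centre of its underside.
- skate_wheel: Bystander: teal skate wheel lying flat, 62 mm across, 34 mm tall; origin at the centre of its underside.
- grease_jar: Bystander: clear jar with a black lid, 64 mm across, 70 mm tall; origin at the centre of its underside.
- scrub_brush: Bystander: hand brush lying flat along its x axis, about 200 mm long; origin at the centre of its underside.
- sleeve: The sleeve as a solid; origin at its centre, the same point as sleeve_mid. Thin-walled: while rolled it must never bear on the mat with more than 28 N, its own weight included, so touch down slowly. A red line along its length passes through the oil port; a blue line runs along the opposite side; both are repeated as short radial bars on its black end faces.
- mat: The mat as a solid; origin on the slab under its centre, axes as mat_top.
Things that resemble listed ones, but are neither listed nor needed, are in the scene too. There is more than one size of the sleeve; the job needs the middle-sized.

How it is judged:
By the outcome, as a careful person would: the job done as asked, in the order asked, and still so for the second after the job is handed in, with the robot touching nothing.
It also fails if it takes over 67 s, if anything falls off the work surface, if the arm or the gripper's body presses on something with over 40 N, if the wrist force passes 120 N, or if a joint passes its speed limit or range.

### The arm

A 6-joint arm with a two-finger parallel gripper is mounted at the origin on the work surface. World frame = base frame: x ahead of the robot, y to its left, z up, the work surface at z = 0. Lengths are in m, angles in rad, forces in N, time in s.
With the tool pointing down it reaches from about 0.375 to 0.975 m from the base axis. Payload 3.8 kg.
Tool frame: the origin (TCP) lies at the very end of the fingers, on their centre line; the grasp point (between the pads) lies behind it (bot.tcp_to_grasp is the y of the grasp point in the tool frame, in m); y points along the fingers, z is the direction in which the jaws open and shut, and the axes are right-handed (so a half turn about y gives the same grasp; the last joint's range is limited). The gripper opens to 85 mm and grips with 20 to 120 N. Pads are 22 mm wide; open, the fingers measure 114 mm over their backs; the gripper's body (76 mm by 85 mm) begins 54 mm behind the grasp point. The pads swing forward as they close: fully open they stand 13 mm farther back than shut.
Start: joints at [1.308, 0.264, 1.604, -0, 1.274, -0.037], TCP at [0.151, 0.658, 0.231] pointing down, gripper open.
Joint ranges: [-2.63, 2.63], [-0.94, 2.18], [0.31, 2.57], [-1.31, 4.45], [0, 2.66], [-2.55, 2.55]. Speed limits (rad/s): [2.57, 2.57, 3.14, 3.14, 3.14, 3.14].

### API

Orientations are given as a rotation vector (axis times angle).
In Python, from workcell import bot, optics, workorder gives the robot as it stands.
- The arm moves only by the shell command python3 -m handwheel 'ROWS' [FORCE]. ROWS is JSON, a list of rows, each a list of 7 numbers: the shift along the tool's x, y, z in m, then the turn, a rotation vector about the tool's x, y, z in rad, then the opening, from 0 (shut) to 1 (fully open). A call has 1 to 8 rows; each row shifts and turns the commanded pose from where the row before left it, along the tool's axes as they then stand; what a row does not reach is not made up. A row lasts 1/8 s, in which the tool goes at most 62.5 mm and 10.7 degrees, less where a joint would pass 70% of its speed; a pose out of reach is approached as far as the arm can. A call with a gripper value outside its range is refused whole. The fingers move at their own pace and stop on an object; FORCE is the grip in N (left out, the last holds). Time passes only in rows, so rows that do not move let the fingers close. It gives the time, the measured TCP pose, the force and the opening at its end, in the units of the state.
- bot.read_state(): the state, without advancing time (a new reading comes with each control period).
- optics.read_camera(name): name is "side" or "top"; returns a dict with "image" (400x640x3 uint8, red, green, blue), "z_map" (400x640 float32, m along the optical axis (not along the pixel's ray), 0 where there is no reading), "mtx" (3x3 intrinsics, pixels), "world_from_camera" (4x4, takes a point from camera to world coordinates). Camera axes: x right, y down, z forward; pixel columns grow to the right and rows downward; lengths in m; the calibration is good to about 2 mm. A picture is of the moment at which its call begins.
- workorder.finish_job(): hands the job in, once; it reports no verdict.
The state is a dict: "time": time; "q": joint angles; "joint_vel": joint speeds; "joint_torque": joint torques, N m; "tool_pos": TCP position; "tcp_rot": TCP orientation; "wrist_force": force on the tool from outside, world axes, zero at the start; "torque": the same for the moment, N m; "width": opening from 0.0 (shut) to 1.0 (fully open).
Only numpy, scipy, OpenCV 4.12 (cv2) and the standard library are available. Lean on these libraries where they do the work, as an engineer would, in place of code of your own. Each camera call takes 0.05 s, during which the arm holds its last target.

## Working session

There is one attempt and no reset: what is moved stays moved. The work goes in short steps, Python scripts to look and compute and a shell command to move; the robot and the scene stay as the last step left them, time stands still between calls to the robot, and variables do not carry over. Pictures are saved under pics/ and viewed, and the job is handed in when it is done.

```bash
ls; mkdir -p pics; python3 - <<'E'
from workcell import bot, optics, workorder
import cv2, numpy as np
s=bot.read_state(); print(s); print(bot.tcp_to_grasp)
for n in("top","side"):
    c=optics.read_camera(n); cv2.imwrite(f"pics/{n}0.png",c["image"][:,:,::-1]); print(n,c["mtx"],c["world_from_camera"])
    np.savez(f"{n}0.npz",**c)
E
```

```text
pics
{'time': 0.0, 'q': array([ 1.30809474e+00,  2.64762445e-01,  1.60536389e+00, -2.59191493e-05,
        1.27369910e+00, -3.69197162e-02]), 'joint_vel': array([ 5.62692864e-05,  8.33893107e-04,  1.05995675e-03, -8.89498087e-04,
        7.56302685e-04, -1.19526012e-03]), 'joint_torque': array([ 1.22484085e-03, -5.15127432e+01, -3.67310500e+01,  1.90990763e-04,
        1.29301954e-02,  8.63903381e-06]), 'tool_pos': array([0.15094575, 0.65716127, 0.22996122]), 'tcp_rot': array([-1.56573188,  0.17755131, -0.17706534]), 'wrist_force': array([-0.27046414, -1.09337236,  1.03110889]), 'torque': array([-0.03111454,  0.03858384, -0.01760755]), 'width': 0.996061736534675}
-0.0187
top [[392.48651919   0.         310.84877631]
 [  0.         392.48651919 201.96100894]
 [  0.           0.           1.        ]] [[ 0.0204472  -0.99282129  0.11784651  0.40072304]
 [-0.99976894 -0.02108609 -0.00417699 -0.01384741]
 [ 0.00663192 -0.11773387 -0.99302304  1.13783185]
 [ 0.          0.          0.          1.        ]]
side [[405.99895129   0.         323.80553626]
 [  0.         405.99895129 194.92240473]
 [  0.           0.           1.        ]] [[-0.99747297 -0.05598971  0.04373577  0.50263106]
 [-0.06709863  0.54003287 -0.838965    0.82504255]
 [ 0.02335466 -0.83977952 -0.54242503  0.6277239 ]
 [ 0.          0.          0.          1.        ]]
```

View pics/top0.png

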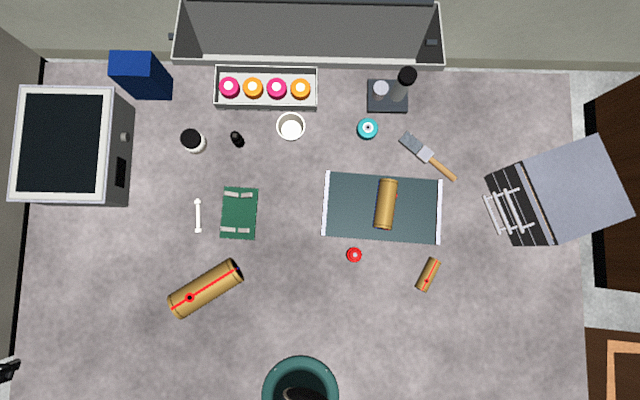

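View pics/side0.png

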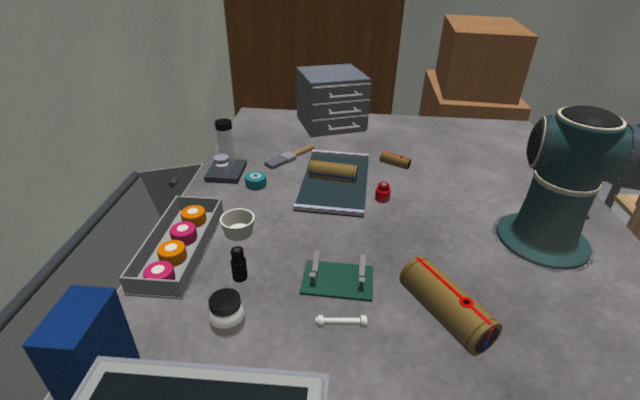

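Three bronze sleeves appear in the top view: at (205,288), large and off the mat; at (385,204), on the mat; and at (428,275), small and off the mat. The one on the mat fits, so I'll check its size in a crop.

```bash
cat > h.py <<'E'
import numpy as np, cv2
def pts(c):
    z=c["z_map"]; K=c["mtx"]; v,u=np.mgrid[0:z.shape[0],0:z.shape[1]]
    P=np.stack([(u-K[0,2])/K[0,0]*z,(v-K[1,2])/K[1,1]*z,z],-1)
    T=c["world_from_camera"]; return P@T[:3,:3].T+T[:3,3]
def proj(c,p):
    T=np.linalg.inv(c["world_from_camera"]); q=np.atleast_2d(p)@T[:3,:3].T+T[:3,3]; q=q@c["mtx"].T; return q[:,:2]/q[:,2:]
def crop(c,x0,y0,x1,y1,k,fn):
    cv2.imwrite(fn,cv2.resize(c["image"][y0:y1,x0:x1,::-1],None,fx=k,fy=k,interpolation=cv2.INTER_CUBIC))
E
python3 - <<'E'
from h import *
np.set_printoptions(precision=4,suppress=True)
t=dict(np.load("top0.npz")); s=dict(np.load("side0.npz"))
crop(t,310,160,450,260,5,"pics/c1.png"); crop(s,280,140,420,220,5,"pics/c2.png"); crop(t,205,175,275,250,8,"pics/c3.png"); crop(s,285,235,385,310,7,"pics/c4.png")
for n,c in(("top",t),("side",s)):
    P=pts(c)
    for nm,m in (("sleeve",(P[...,2]>.035)&(P[...,2]<.07)&(P[...,0]>.32)&(P[...,0]<.55)&(P[...,1]<-.1)&(P[...,1]>-.3)),):
        img=c["image"].astype(int); m=m&(img[...,0]>img[...,2]+25)
        q=P[m]; print(n,nm,m.sum(),q.mean(0),q.min(0),q.max(0))
        xy=q[:,:2]; mu=xy.mean(0); w,V=np.linalg.eigh(np.cov((xy-mu).T)); a=(xy-mu)@V[:,1]; b=(xy-mu)@V[:,0]; print("axis",V[:,1],np.ptp(a),np.ptp(b),np.percentile(q[:,2],98))
P=pts(t)
for nm,(u,v) in dict(matc=(350,205),strips=(325,172),s2=(322,236),s3=(440,181),s4=(438,243),base=(238,215),sl1=(230,192),).items(): print(nm,P[v,u])
E
```

```text
top sleeve 702 [ 0.4837 -0.2074  0.0531] [ 0.3687 -0.2555  0.035 ] [ 0.55  -0.122  0.065]
axis [-0.8395  0.5433] 0.2178039064679401 0.07846622956620947 0.06217045427800271
side sleeve 477 [ 0.4776 -0.1902  0.0501] [ 0.3722 -0.2415  0.0351] [ 0.5499 -0.12    0.0619]
axis [-0.8563  0.5165] 0.2015494700955854 0.0765125765908639 0.06148603487657559
matc [ 0.5286 -0.1325  0.0056]
strips [ 0.6227 -0.0579  0.0145]
s2 [ 0.4373 -0.0528  0.0026]
s3 [ 0.6025 -0.3911  0.0191]
s4 [ 0.4237 -0.3817  0.0205]
base [0.4928 0.1914 0.0039]
sl1 [0.5547 0.2106 0.038 ]
```

```bash
python3 - <<'E'
from h import *
np.set_printoptions(precision=4,suppress=True)
for n in("top","side"):
    c=dict(np.load(n+"0.npz")); P=pts(c); I=c["image"].astype(int)
    g=(I[...,1]>I[...,0]+20)&(I[...,1]>I[...,2]+12)&(P[...,2]<.03)&(P[...,2]>-.01)&(P[...,0]>.25)&(P[...,0]<.6)&(P[...,1]>.05)&(P[...,1]<.35)
    q=P[g]; r=cv2.minAreaRect((q[:,:2]*1000).astype(np.float32)); print(n,"base",len(q),r,q[:,2].mean())
    m=(P[...,2]>.02)&(P[...,2]<.07)&(P[...,0]>.3)&(P[...,0]<.52)&(P[...,1]>.10)&(P[...,1]<.29)&(np.ptp(I,axis=-1)<30)
    q=P[m]; print("saddles",len(q),q.min(0),q.max(0))
    m=(P[...,2]>.012)&(P[...,2]<.025)&(P[...,0]>.25)&(P[...,0]<.6)&(P[...,1]>-.4)&(P[...,1]<.02)&(I.min(-1)>120)&(np.ptp(I,axis=-1)<30)
    for sgn in(0,1):
        q=P[m&((P[...,1]>-.18)==sgn)]; 
        if len(q)>5: print("strip",len(q),cv2.minAreaRect((q[:,:2]*1000).astype(np.float32)))
    m=(I[...,1]-I[...,0]>8)&(I.max(-1)<110)&(P[...,0]>.25)&(P[...,0]<.6)&(P[...,1]>-.4)&(P[...,1]<.02)&(P[...,2]<.012)&(P[...,2]>0)
    q=P[m]; print("mat",len(q),cv2.minAreaRect((q[:,:2]*1000).astype(np.float32)),q[:,2].mean())
E
```

```text
top base 1486 ((499.7882080078125, 190.19595336914062), (101.11237335205078, 150.2117462158203), 87.3503189086914) 0.007844307029614278
saddles 209 [0.3151 0.1539 0.0202] [0.4581 0.2885 0.0649]
strip 264 ((451.0307312011719, -371.12408447265625), (41.16389465332031, 298.9515686035156), 76.51905059814453)
strip 231 ((493.53643798828125, -67.1905517578125), (204.712158203125, 66.28627014160156), 18.795610427856445)
mat 73 ((518.7614135742188, -224.9257354736328), (312.4800109863281, 174.71200561523438), 87.11483001708984) 0.006001674353711495
side base 1970 ((501.834228515625, 192.91317749023438), (102.31614685058594, 148.68016052246094), 86.3629379272461) 0.008882744762801372
saddles 513 [0.3172 0.1565 0.0205] [0.4604 0.2898 0.0663]
strip 131 ((511.1968994140625, -384.4837951660156), (18.4424991607666, 176.1130828857422), 87.34466552734375)
strip 187 ((521.7417602539062, -58.04782485961914), (17.063404083251953, 155.55931091308594), 87.08683776855469)
mat 1978 ((514.5059204101562, -215.60760498046875), (328.3814392089844, 172.65533447265625), 89.21653747558594) 0.006690608499059024
```

View pics/c1.png

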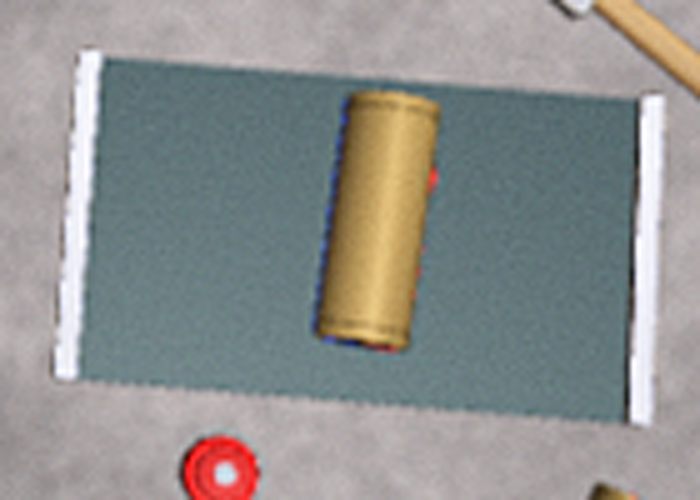

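View pics/c2.png

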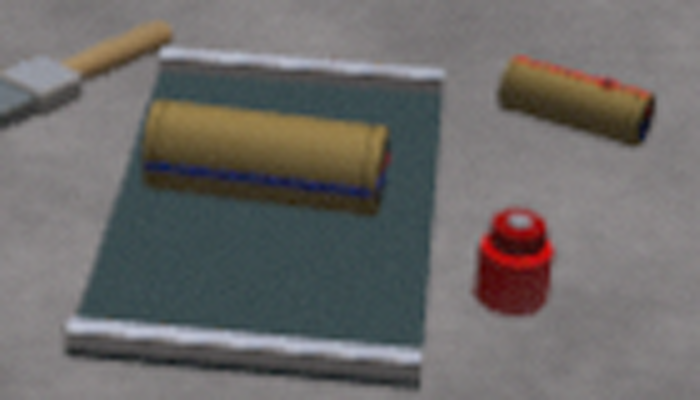

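View pics/c3.png

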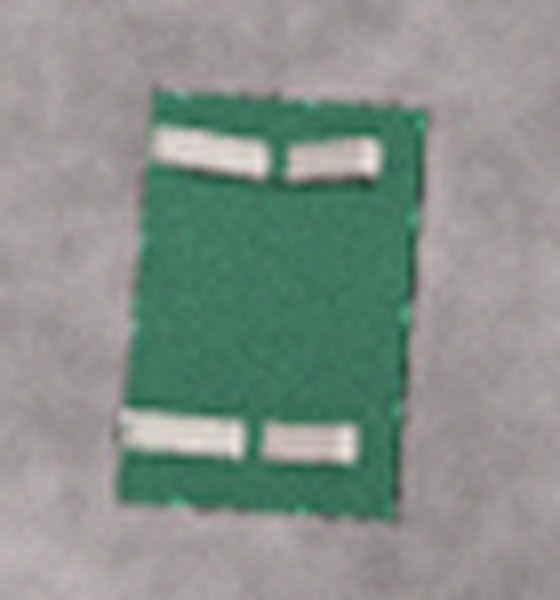

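View pics/c4.png

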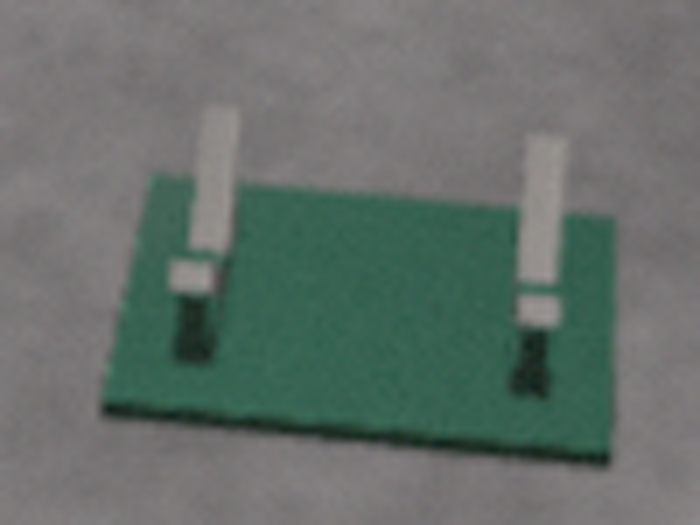

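Crops: the middle sleeve lies on the mat, with the port disc on its −y side (c1 at 432,180) and the blue line on the +y side. The red line is therefore about level, facing −y, so I need to roll about a quarter turn toward +y. Next I'll fit the sleeve, mat and cradle more precisely.

```bash
cat > fit.py <<'E'
from h import *
from scipy.optimize import least_squares
def cyl_mask(c,P,x0=.40,x1=.66,y0=-.36,y1=-.07,zlo=.018,zhi=.09):
    I=c["image"].astype(int)
    m=(P[...,2]>zlo)&(P[...,2]<zhi)&(P[...,0]>x0)&(P[...,0]<x1)&(P[...,1]>y0)&(P[...,1]<y1)&(I[...,0]>I[...,2]+25)&(I[...,1]>I[...,2]+8)
    n,l,st,_=cv2.connectedComponentsWithStats(m.astype(np.uint8))
    k=1+np.argmax(st[1:,4]); return l==k
def fit(c,**k):
    P=pts(c); m=cyl_mask(c,P,**k); q=P[m]
    mu=q.mean(0)
    def res(p):
        y0,th,z0,ps=p; d=np.array([np.cos(th)*np.cos(ps),np.sin(th)*np.cos(ps),np.sin(ps)]); o=np.array([mu[0],y0,z0])
        return np.linalg.norm(np.cross(q-o,d),axis=1)-.027
    r=least_squares(res,[mu[1],-.05,mu[2]-.02,0],loss="soft_l1",f_scale=.002)
    y0,th,z0,ps=r.x; d=np.array([np.cos(th)*np.cos(ps),np.sin(th)*np.cos(ps),np.sin(ps)]);o=np.array([mu[0],y0,z0])
    a=(q-o)@d; lo,hi=np.percentile(a,[.7,99.3]); mid=o+d*(lo+hi)/2
    return dict(mid=mid,yaw=np.degrees(th),pitch=np.degrees(ps),L=hi-lo,Lmax=np.ptp(a),rms=r.fun.std(),n=len(q),mask=m,d=d)
E
python3 - <<'E'
from fit import *
np.set_printoptions(precision=4,suppress=True)
for n in("top","side"):
    c=dict(np.load(n+"0.npz")); r=fit(c); r.pop("mask"); print(n,r)
    P=pts(c)
    I=c["image"].astype(int)
    k=(P[...,0]>.36)&(P[...,0]<.64)&(P[...,1]>-.4)&(P[...,1]<-.03)
    red=k&(I[...,0]>I[...,1]+60)&(I[...,0]>I[...,2]+60)&(P[...,0]>.44); blue=k&(I[...,2]>I[...,0]+35)
    for nm,m in(("red",red),("blue",blue)): print(nm,m.sum(),np.argwhere(m)[:3,::-1].tolist(),P[m].mean(0) if m.any() else "")
# robot
from scipy.spatial.transform import Rotation as R
from workcell import bot
s=bot.read_state();print(R.from_rotvec(s["tcp_rot"]).as_matrix())
# mat corner test via top pixels (c1 /5 + offset)
T=dict(np.load("top0.npz"))
def ray(c,u,v,z):
    W=c["world_from_camera"];K=c["mtx"]; d=W[:3,:3]@np.array([(u-K[0,2])/K[0,0],(v-K[1,2])/K[1,1],1]); o=W[:3,3]; return o+d*(z-o[2])/d[2]
for u,v in((80,50),(103,50),(55,378),(78,380),(640,95),(664,97),(630,422),(652,422)): print(ray(T,310+u/5,160+v/5,.018))
S=dict(np.load("side0.npz"))
print("cradle top cam:")
for u,v in((154,92),(428,106),(118,502),(395,518)): print(ray(T,205+u/8,175+v/8,.008))
print("tips");
for a in(((154,130),(154,160)),((380,140),(380,178)),((124,410),(124,445)),((356,428),(356,462))): print(ray(T,205+(a[0][0])/8,175+(a[0][1]+a[1][1])/16,.052))
print("cradle side");
for u,v in((155,175),(617,215),(100,405),(608,450)): print(ray(S,285+u/7,235+v/7,.008))
E
```

```text
top {'mid': array([ 0.5315, -0.2275,  0.0326]), 'yaw': np.float64(-8.135007720550227), 'pitch': np.float64(0.02486159161758781), 'L': np.float64(0.13837785704370906), 'Lmax': np.float64(0.1400915893692754), 'rms': np.float64(0.002241626441392259), 'n': 901, 'd': array([ 0.9899, -0.1415,  0.0004])}
red 12 [[396, 193], [396, 194], [396, 195]] [ 0.5281 -0.2543  0.0265]
blue 63 [[387, 177], [388, 177], [389, 177]] [ 0.529  -0.2143  0.0214]
side {'mid': array([ 0.5325, -0.2285,  0.0332]), 'yaw': np.float64(-7.606815204947878), 'pitch': np.float64(-0.14809364954974616), 'L': np.float64(0.13729434868275905), 'Lmax': np.float64(0.13843481309805167), 'rms': np.float64(0.00234155503600717), 'n': 568, 'd': array([ 0.9912, -0.1324, -0.0026])}
red 0 [] 
blue 30 [[310, 173], [311, 173], [312, 173]] [ 0.53   -0.2013  0.033 ]
[[ 0.9746 -0.0006  0.224 ]
 [-0.224  -0.002   0.9746]
 [-0.0001 -1.     -0.0021]]
[ 0.6279 -0.0606  0.018 ]
[ 0.6282 -0.074   0.018 ]
[ 0.4379 -0.0494  0.018 ]
[ 0.437  -0.0625  0.018 ]
[ 0.6085 -0.3858  0.018 ]
[ 0.6076 -0.3997  0.018 ]
[ 0.4197 -0.3768  0.018 ]
[ 0.42   -0.3893  0.018 ]
cradle top cam:
[0.5747 0.2341 0.008 ]
[0.5717 0.1344 0.008 ]
[0.4261 0.2401 0.008 ]
[0.4224 0.1408 0.008 ]
tips
[0.5493 0.2236 0.052 ]
[0.546  0.1447 0.052 ]
[0.4507 0.2294 0.052 ]
[0.4464 0.1492 0.052 ]
cradle side
[0.5718 0.1398 0.008 ]
[0.4238 0.1448 0.008 ]
[0.5777 0.24   0.008 ]
[0.4299 0.2442 0.008 ]
```

Sleeve mid is at (0.532, −0.228, 0.033) with a measured length of 138–140 mm, so this is the middle one. Its yaw is −8°, and the port faces about level toward −y. The cradle is at about (0.500, 0.189) with yaw −2.5°. Now I'll move over with shut fingers.

```bash
python3 -m handwheel '[[0,0,0,0,-0.088,0,0],[0.0299,0,-0.05,0,0,0,0],[0.0299,0,-0.05,0,0,0,0],[0.0299,0,-0.05,0,0,0,0],[0.0299,0,-0.05,0,0,0,0],[0.0299,0,-0.05,0,0,0,0],[0.0299,0,-0.05,0,0,0,0],[0.0299,0,-0.05,0,0,0,0]]'; python3 -m handwheel '[[0.0299,0,-0.05,0,0,0,0],[0.0299,0,-0.05,0,0,0,0],[0.0299,0,-0.05,0,0,0,0],[0.0299,0,-0.05,0,0,0,0],[0.0299,0,-0.05,0,0,0,0],[0.0299,0,-0.05,0,0,0,0],[0.0299,0,-0.05,0,0,0,0],[0.0299,0,-0.05,0,0,0,0]]'
```

```text
time: 1.1
tool_pos: [0.3105, 0.2806, 0.231]
tcp_rot: [-1.568, 0.108, -0.108]
wrist_force: [0.5, 0.7, -0.4]
width: 0.001
time: 2.1
tool_pos: [0.4925, -0.1485, 0.231]
tcp_rot: [-1.568, 0.109, -0.108]
wrist_force: [1.1, 0.8, -0.5]
width: -0.0
```

```bash
python3 -m handwheel '[[0.025,0.03,-0.042,0,0,0,0],[0.025,0.03,-0.042,0,0,0,0],[0,0.05,0,0,0,0,0],[0,0.03,0,0,0,0,0],[0,0.01,0,0,0,0,0],[0,0,0,0,0,0,0],[0,0,0,0,0,0,0]]'; python3 - <<'E'
from fit import *
from workcell import bot,optics
s=bot.read_state(); print(s["time"],s["tool_pos"],s["wrist_force"])
for n in("top","side"):
    c=optics.read_camera(n); np.savez(n+"1.npz",**c)
    x,y=proj(c,s["tool_pos"])[0]; print(n,x,y)
    x,y=int(x),int(y); crop(c,x-60,y-50,x+60,y+40,6,f"pics/{n}1.png")
E
```

```text
time: 2.98
tool_pos: [0.5317, -0.2372, 0.0832]
tcp_rot: [-1.569, 0.106, -0.11]
wrist_force: [0.3, 0.2, -0.4]
width: -0.0
2.975 [ 0.53169356 -0.23716761  0.08317326] [ 0.33184701  0.20454154 -0.38444683]
top 391.6407288594677 201.53580756810405
side 333.91136377691555 154.60534860290664
```

View pics/side1.png

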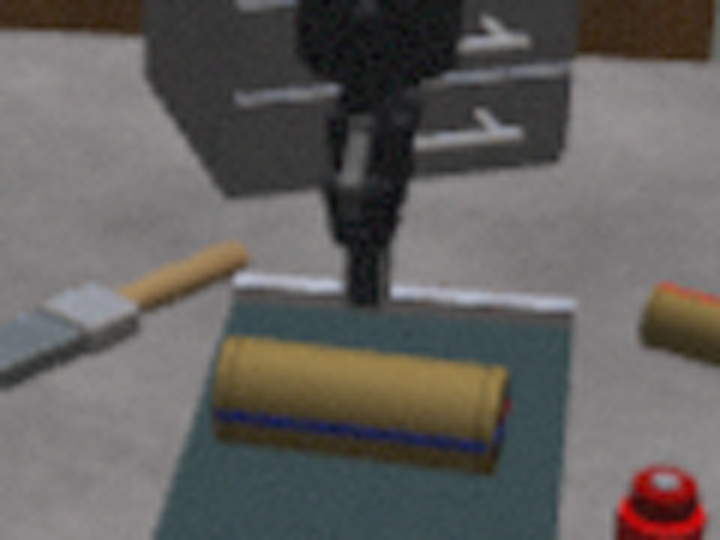

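View pics/top1.png

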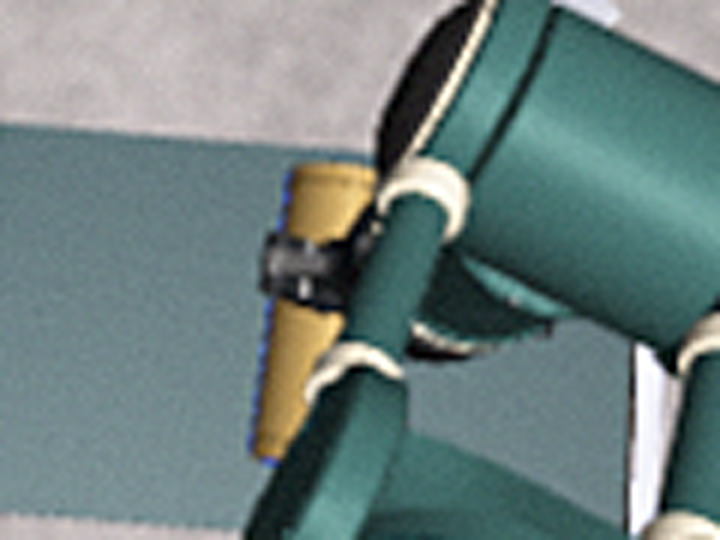

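```bash
python3 -m handwheel '[[0,0.01,0,0,0,0,0],[0,0.006,0,0,0,0,0],[0,0.002,0,0,0,0,0],[0,0,0,0,0,0,0]]';python3 -m handwheel '[[0,0.001,0,0,0,0,0],[0,0.001,0,0,0,0,0]]'; python3 -m handwheel '[[0,0.001,0,0,0,0,0],[0,0,0,0,0,0,0]]'
```

```text
time: 3.58
tool_pos: [0.53, -0.2366, 0.0628]
tcp_rot: [-1.568, 0.109, -0.108]
wrist_force: [0.3, 0.8, -0.3]
width: -0.002
time: 3.82
tool_pos: [0.5306, -0.2368, 0.0615]
tcp_rot: [-1.568, 0.108, -0.109]
wrist_force: [0.6, 0.2, 0.5]
width: 0.002
time: 4.08
tool_pos: [0.5303, -0.2367, 0.0602]
tcp_rot: [-1.568, 0.108, -0.108]
wrist_force: [0.6, -0.9, 0.2]
width: 0.001
```

```bash
python3 -m handwheel '[[0,0.0005,0,0,0,0,0],[0,0,0,0,0,0,0]]';python3 -m handwheel '[[0,0.0005,0,0,0,0,0],[0,0,0,0,0,0,0]]'
```

```text
time: 4.32
tool_pos: [0.5304, -0.2368, 0.06]
tcp_rot: [-1.568, 0.108, -0.108]
wrist_force: [0.1, -0.4, 0.7]
width: 0.001
time: 4.58
tool_pos: [0.5304, -0.2369, 0.0598]
tcp_rot: [-1.568, 0.108, -0.108]
wrist_force: [-2.7, 0.1, 5.3]
width: 0.0
```

```bash
python3 -m handwheel '[[0,0.0003,0,0,0,0,0],[0,0,0,0,0,0,0]]'
```

```text
time: 4.82
tool_pos: [0.5305, -0.237, 0.0598]
tcp_rot: [-1.569, 0.108, -0.108]
wrist_force: [-1.8, 0.6, 6.0]
width: 0.001
```

```bash
python3 -m handwheel '[[0,0,0.003,0,0,0,0],[0,0,0.005,0,0,0,0],[0,0,0.005,0,0,0,0]]'; python3 -m handwheel '[[0,0,0.005,0,0,0,0],[0,0,0.005,0,0,0,0]]'
```

```text
time: 5.2
tool_pos: [0.5322, -0.224, 0.0599]
tcp_rot: [-1.569, 0.108, -0.108]
wrist_force: [-3.4, 0.6, 7.5]
width: 0.002
time: 5.45
tool_pos: [0.5336, -0.2141, 0.0599]
tcp_rot: [-1.569, 0.108, -0.108]
wrist_force: [-3.3, -0.4, 7.2]
width: 0.0
```

```bash
python3 -m handwheel '[[0,0,0.005,0,0,0,0],[0,0,0.005,0,0,0,0],[0,0,0.004,0,0,0,0],[0,0,0.002,0,0,0,0],[0,0,0,0,0,0,0]]'; python3 -m handwheel '[[0,-0.006,0,0,0,0,0],[0,-0.006,0,0,0,0,0],[0,0,0,0,0,0,0]]'
python3 - <<'E'
from fit import *
from workcell import optics
np.set_printoptions(precision=4,suppress=True)
for n in("top","side"):
    c=optics.read_camera(n); np.savez(n+"2.npz",**c)
c["image"].shape
r=fit(c); r.pop("mask"); print(r)
crop(c,270,130,410,220,5,"pics/side2.png")
E
```

```text
time: 6.08
tool_pos: [0.5359, -0.198, 0.0592]
tcp_rot: [-1.568, 0.108, -0.108]
wrist_force: [-1.0, 0.6, 5.5]
width: -0.001
time: 6.45
tool_pos: [0.5362, -0.1984, 0.0716]
tcp_rot: [-1.569, 0.107, -0.109]
wrist_force: [-0.8, 0.8, 0.2]
width: -0.0
{'mid': array([ 0.5347, -0.2091,  0.0334]), 'yaw': np.float64(-8.260653811912777), 'pitch': np.float64(0.34850787538090416), 'L': np.float64(0.13685814974230448), 'Lmax': np.float64(0.13966939790508986), 'rms': np.float64(0.002595184596494738), 'n': 731, 'd': array([ 0.9896, -0.1437,  0.0061])}
```

View pics/side2.png

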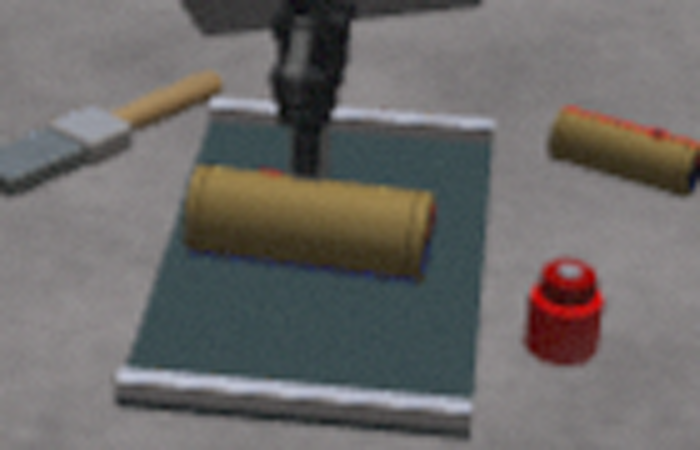

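```bash
cat > ang.py <<'E'
from fit import *
def line_angle(c,mid,d,color):
    """elevation (deg) of the outward direction of line: 0 = toward -y, 90 = up"""
    I=c["image"].astype(int)
    R,G,B=I[...,0],I[...,1],I[...,2]
    m=(R>G+50)&(R>B+50) if color=="red" else (B>R+25)
    e=np.cross(d,[0,0,1]); e/=np.linalg.norm(e); 
    if e[1]>0:e=-e
    out=[]
    a=np.linspace(-.06,.06,61)
    hull=[]
    for s in(-1,1):
        for t in np.linspace(0,2*np.pi,60): hull.append(mid+d*s*.067+.030*(np.cos(t)*e+np.sin(t)*np.array([0,0,1])))
    h=cv2.convexHull(proj(c,np.array(hull)).astype(np.float32)); mk=np.zeros(m.shape,np.uint8); cv2.fillConvexPoly(mk,h.astype(np.int32),1)
    px=np.argwhere(m&(mk>0))[:,::-1]
    if len(px)<4: return None,len(px)
    W=c["world_from_camera"]; K=c["mtx"]; o=W[:3,3]
    r=np.c_[(px[:,0]-K[0,2])/K[0,0],(px[:,1]-K[1,2])/K[1,1],np.ones(len(px))]@W[:3,:3].T
    # ray-cylinder
    rp=r-np.outer(r@d,d); q=o-mid; qp=q-(q@d)*d
    A=(rp**2).sum(1);Bq=rp@qp;C=qp@qp-.027**2; D=Bq**2-A*C; ok=D>0
    t=(-Bq[ok]-np.sqrt(D[ok]))/A[ok]; X=o+r[ok]*t[:,None]-mid
    th=np.degrees(np.arctan2(X[:,2],X@e)); ax=X@d
    return np.c_[ax,th],px
E
python3 - <<'E'
from ang import *
np.set_printoptions(precision=1,suppress=True)
for f,col in(("side0","blue"),("side1","blue"),("top0","blue"),("side2","blue"),("side2","red"),("top2","red"),("top0","red")):
    c=dict(np.load(f+".npz")); 
    if f=="top2": ref=fit(dict(np.load("side2.npz")))
    else: ref=fit(c)
    a,px=line_angle(c,ref["mid"],ref["d"],col)
    if a is not None: print(f,col,len(a),np.median(a[:,1]),a[:,1].mean(),a[:,1].std())
    else: print(f,col,px)
c=dict(np.load("top2.npz")); crop(c,330,160,450,250,6,"pics/top2.png")
E
```

```text
side0 blue 54 -0.43881898307319034 -0.10936260671767771 177.78889867844615
side1 blue 55 157.4041395562147 2.7611956304046417 177.41364636716304
top0 blue 47 168.3370012525417 131.85300341041102 106.95441356417773
side2 blue 12 -135.83045200365945 -113.76348006129427 83.75014097782183
side2 red 2
top2 red 33 39.68022700210875 38.33478145977189 9.123091084171747
top0 red 3 24.795390137398257 24.81754541010614 1.4087348669339643
```

View pics/top2.png

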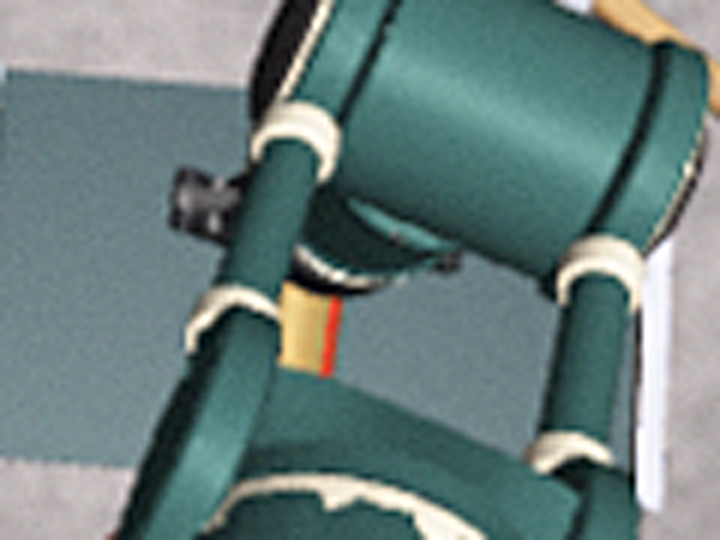

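```bash
python3 -m handwheel '[[0,0,-0.011,0,0,0,0],[0,0,-0.0105,0,0,0,0],[0,0.007,0,0,0,0,0],[0,0.003,0,0,0,0,0],[0,0.0005,0,0,0,0,0],[0,0,0,0,0,0,0]]'; python3 -m handwheel '[[0,0.0005,0,0,0,0,0],[0,0,0,0,0,0,0]]'
```

```text
time: 7.3
tool_pos: [0.5327, -0.2191, 0.0603]
tcp_rot: [-1.568, 0.108, -0.108]
wrist_force: [0.7, 0.5, -0.4]
width: 0.003
time: 7.55
tool_pos: [0.5328, -0.2193, 0.0601]
tcp_rot: [-1.568, 0.108, -0.108]
wrist_force: [-0.2, 0.6, -0.0]
width: 0.002
```

```bash
python3 -m handwheel '[[0,0.0005,0,0,0,0,0],[0,0,0,0,0,0,0]]'
```

```text
time: 7.8
tool_pos: [0.5329, -0.2194, 0.0597]
tcp_rot: [-1.568, 0.108, -0.108]
wrist_force: [-1.4, -0.2, 2.0]
width: 0.003
```

```bash
python3 -m handwheel '[[0,0.0004,0,0,0,0,0],[0,0.0002,0.002,0,0,0,0],[0,0,0.004,0,0,0,0]]'; python3 -m handwheel '[[0,0,0.005,0,0,0,0],[0,0,0.005,0,0,0,0],[0,0,0.005,0,0,0,0]]';  python3 -m handwheel '[[0,0,0.005,0,0,0,0],[0,0,0.005,0,0,0,0],[0,0,0.005,0,0,0,0],[0,0,0.003,0,0,0,0],[0,0,0.001,0,0,0,0],[0,0,0,0,0,0,0]]'
```

```text
time: 8.18
tool_pos: [0.5337, -0.2138, 0.0598]
tcp_rot: [-1.569, 0.108, -0.108]
wrist_force: [-3.1, -0.3, 7.2]
width: 0.002
time: 8.55
tool_pos: [0.5358, -0.1987, 0.0599]
tcp_rot: [-1.569, 0.108, -0.108]
wrist_force: [-2.9, 0.7, 7.8]
width: -0.001
time: 9.3
tool_pos: [0.5385, -0.1796, 0.0596]
tcp_rot: [-1.568, 0.108, -0.109]
wrist_force: [-1.7, 1.5, 5.6]
width: 0.001
```

```bash
python3 -m handwheel '[[0,-0.008,0,0,0,0,1],[0,-0.03,0,0,0,0,1],[0,-0.04,-0.02,0,0,0,1],[0,-0.01,-0.05,0,0,0,1],[0,0,-0.05,0,0,0,1],[0,0,0,0,0,0,1],[0,0,0,0,0,0,1]]'
cat > look.py <<'E'
import sys
from ang import *
from workcell import optics
k=sys.argv[1]; np.set_printoptions(precision=4,suppress=True)
for n in("side","top"):
    c=optics.read_camera(n); np.savez(n+k+".npz",**c)
    r=fit(c); m=r.pop("mask"); print(n,{a:(np.round(b,4)) for a,b in r.items()})
    for col in("red","blue"):
        for nm,mid in(("fit",r["mid"]),("z33",np.r_[r["mid"][:2],.033])):
            a,px=line_angle(c,mid,r["d"],col)
            if a is not None:
                b=a[(abs(a[:,0])<.064)]; 
                s=b[(abs(b[:,0]-.028)>.012)&(abs(b[:,0]+.028)>.012)]; print(n,col,nm,len(s),np.median(s[:,1]),s[:,1].mean(),s[:,1].std(),"slope deg/m",np.polyfit(s[:,0],s[:,1],1)[0] if len(s)>5 else"")
    x,y=proj(c,r["mid"])[0].astype(int); crop(c,max(x-50,0),max(y-45,0),x+50,y+45,6,f"pics/{n}{k}.png")
E
python3 look.py 3
```

```text
time: 10.18
tool_pos: [0.5214, -0.2984, 0.1466]
tcp_rot: [-1.567, 0.109, -0.109]
wrist_force: [0.0, 0.4, 0.3]
width: 1.001
side {'mid': array([ 0.5372, -0.1938,  0.0335]), 'yaw': np.float64(-7.937), 'pitch': np.float64(0.2406), 'L': np.float64(0.1375), 'Lmax': np.float64(0.1403), 'rms': np.float64(0.0022), 'n': np.int64(743), 'd': array([ 0.9904, -0.1381,  0.0042])}
side red fit 18 76.82474207317884 77.95835327397775 6.684947050766695 slope deg/m -28.902371877852612
side red z33 14 75.80372056686306 76.63930464819848 6.889877253928523 slope deg/m -36.821304754856165
top {'mid': array([ 0.5361, -0.1931,  0.0326]), 'yaw': np.float64(-7.9519), 'pitch': np.float64(0.1785), 'L': np.float64(0.1384), 'Lmax': np.float64(0.141), 'rms': np.float64(0.0019), 'n': np.int64(859), 'd': array([ 0.9904, -0.1383,  0.0031])}
top red fit 90 69.32846730051024 69.3993671296139 5.937118272095031 slope deg/m 2.9597413023228105
top red z33 90 69.46953919673686 69.54174269867461 5.9264874046313825 slope deg/m 2.947666668954004
top blue fit 0 nan nan nan slope deg/m 
top blue z33 0 nan nan nan slope deg/m
  return _methods._mean(a, axis=axis, dtype=dtype,
  ret = ret.dtype.type(ret / rcount)
look.py:13: RuntimeWarning: Mean of empty slice.
  s=b[(abs(b[:,0]-.028)>.012)&(abs(b[:,0]+.028)>.012)]; print(n,col,nm,len(s),np.median(s[:,1]),s[:,1].mean(),s[:,1].std(),"slope deg/m",np.polyfit(s[:,0],s[:,1],1)[0] if len(s)>5 else"")
  ret = _var(a, axis=axis, dtype=dtype, out=out, ddof=ddof,
  arrmean = um.true_divide(arrmean, div, out=arrmean,
  ret = ret.dtype.type(ret / rcount)
```

View pics/top3.png

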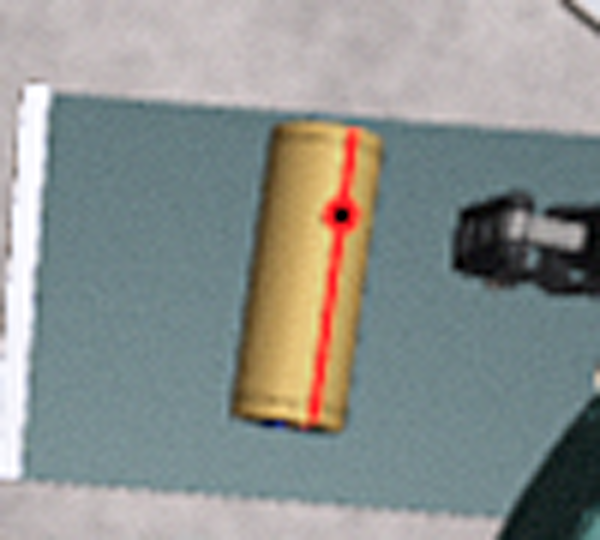

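View pics/side3.png

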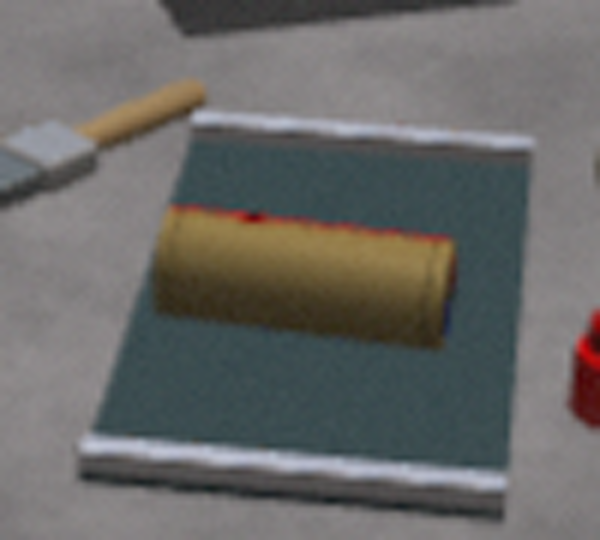

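```bash
cat > sil.py <<'E'
import sys
from ang import *
from scipy.ndimage import map_coordinates
def run(c,mid,d,verbose=True):
    """top camera: across-axis profiles; bronze (R-B or R) edges + red line, subpixel; solve y-offset & angle by projection"""
    I=c["image"].astype(float)
    e=np.cross(d,[0,0,1.]); e/=np.linalg.norm(e); e=-e if e[1]>0 else e   # toward -y
    up=np.array([0,0,1.]); W=c["world_from_camera"]; o=W[:3,3]
    out=[]
    for a in np.r_[np.linspace(-.058,-.006,25),np.linspace(.044,.058,7)]:
        p=mid+d*a; p0,p1=proj(c,np.array([p-e*.06,p+e*.06])); n=241
        P=p0+(p1-p0)*np.linspace(0,1,n)[:,None]; L=np.linspace(-.06,.06,n)
        ch=[map_coordinates(I[...,k],[P[:,1],P[:,0]],order=1) for k in range(3)]
        sat=ch[0]-ch[2]   # bronze/red positive, mat negative
        bg=np.median(np.r_[sat[:30],sat[-30:]]); core=np.abs(L)<.02; hi=np.median(sat[core&(ch[1]>ch[2]+15)]) 
        t=(bg+hi)/2; i=np.where(sat>t)[0]; l,r=L[i[0]],L[i[-1]]
        w=np.clip((ch[0]-ch[1])-60,0,None)*(np.abs(L)<.03); 
        if w.sum()<50: continue
        out.append((a,l,r,(w*L).sum()/w.sum()))
    out=np.array(out); m=np.median(out,axis=0)
    l,r,q=m[1:]
    # rays in cross-section plane (coordinates: s along e, h up), through points at height of mid
    oc=np.array([(o-mid)@e,(o-mid)@up])
    def dirn(s): v=np.array([s,0])-oc; return v/np.linalg.norm(v)
    ang=lambda v:np.arctan2(v[0],-v[1])
    al,ar,aq=ang(dirn(l)),ang(dirn(r)),ang(dirn(q))
    ac=(al+ar)/2; half=(ar-al)/2; D=.027/np.sin(half)
    D0=np.linalg.norm(oc)
    # angle from view direction
    beta=aq-ac; # offset angle; point on circle radius .027 at distance D0
    x=D0*np.sin(beta)/.027; th=np.arcsin(np.clip(x,-1,1))+beta
    # outward direction to camera: angle from up toward +y is -ac... camera dir
    tilt=ac # camera looks along angle ac (toward e if >0); reverse dir leans -e
    el=90-np.degrees(th-tilt)
    cs=oc+np.array([np.sin(ac),-np.cos(ac)])*(oc[1]/np.cos(ac)) # centre at height mid
    print("edges mm",l*1e3,r*1e3,"line",q*1e3,"width/exp",D0*np.sin(half)/.027,"centre shift along e mm",cs[0]*1e3,"elev",el,"tilt",np.degrees(tilt),"n",len(out))
    print("line slope", np.polyfit(out[:,0],out[:,3],1)[0],"edge slopes",np.polyfit(out[:,0],out[:,1],1)[0],np.polyfit(out[:,0],out[:,2],1)[0])
    return el,mid+e*cs[0]
if __name__=="__main__":
    for k in sys.argv[1:]:
        c=dict(np.load(k+".npz")); r=fit(c); mid=np.r_[r["mid"][:2],.033]; d=r["d"].copy(); d[2]=0; d/=np.linalg.norm(d)
        print(k,run(c,mid,d))
E
python3 sil.py top3 side3
```

```text
edges mm -23.5 27.50000000000001 line 13.09005050302475 width/exp 0.9341284357576324 centre shift along e mm 1.9161557696621145 elev 73.57922283757819 tilt 8.277048245155768 n 32
line slope 9.864303664922685e-05 edge slopes 0.003586243375286425 0.002769711435138252
top3 (np.float64(73.57922283757819), array([ 0.53579198, -0.19500062,  0.033     ]))
  return _methods._mean(a, axis=axis, dtype=dtype,
  ret = ret.dtype.type(ret / rcount)
Traceback (most recent call last):
  File "sil.py", line 42, in <module>
    print(k,run(c,mid,d))
            ~~~^^^^^^^^^
  File "sil.py", line 21, in run
    l,r,q=m[1:]
          ~^^^^
IndexError: invalid index to scalar variable.
```

```bash
python3 - <<'E'
from ang import *
from scipy.ndimage import map_coordinates
c=dict(np.load("top3.npz")); r=fit(c); mid=np.r_[r["mid"][:2],.033]; d=r["d"].copy(); d[2]=0; d/=np.linalg.norm(d)
I=c["image"].astype(float); e=np.cross(d,[0,0,1.]); e=-e if e[1]>0 else e
L=np.arange(-.045,.046,.0015); acc=[]
for a in np.linspace(-.055,-.005,40):
    P=proj(c,mid+d*a+L[:,None]*e); acc.append([map_coordinates(I[...,k],[P[:,1],P[:,0]],order=1) for k in range(3)])
A=np.mean(acc,0)
for l,v in zip(L,A.T): print("%.1f"%(l*1e3),v.round(0))
a,px=line_angle(dict(np.load("side0.npz")),np.r_[fit(dict(np.load("side0.npz")))["mid"][:2],.033],d,"blue"); print("blue start red-equiv",np.median(((a[:,1]-180)+180)%360-180)) if a is not None else 0
E
```

```text
-45.0 [114. 136. 140.]
-43.5 [114. 136. 140.]
-42.0 [114. 136. 140.]
-40.5 [114. 136. 140.]
-39.0 [114. 135. 140.]
-37.5 [113. 135. 139.]
-36.0 [113. 135. 138.]
-34.5 [114. 136. 139.]
-33.0 [115. 137. 141.]
-31.5 [116. 139. 143.]
-30.0 [116. 139. 145.]
-28.5 [110. 131. 136.]
-27.0 [ 95. 107. 107.]
-25.5 [84. 85. 75.]
-24.0 [87. 75. 51.]
-22.5 [99. 79. 44.]
-21.0 [117.  93.  52.]
-19.5 [133. 107.  61.]
-18.0 [145. 117.  68.]
-16.5 [155. 126.  74.]
-15.0 [163. 133.  78.]
-13.5 [170. 139.  82.]
-12.0 [178. 145.  85.]
-10.5 [184. 151.  89.]
-9.0 [191. 157.  93.]
-7.5 [198. 164.  98.]
-6.0 [205. 171. 104.]
-4.5 [212. 178. 110.]
-3.0 [218. 184. 115.]
-1.5 [223. 190. 119.]
0.0 [226. 193. 122.]
1.5 [228. 196. 124.]
3.0 [229. 197. 126.]
4.5 [229. 201. 129.]
6.0 [229. 206. 131.]
7.5 [228. 200. 127.]
9.0 [231. 172. 109.]
10.5 [241. 122.  81.]
12.0 [251.  74.  57.]
13.5 [252.  61.  51.]
15.0 [245.  97.  66.]
16.5 [229. 141.  86.]
18.0 [208. 161.  96.]
19.5 [194. 165.  97.]
21.0 [188. 160.  94.]
22.5 [182. 151.  87.]
24.0 [172. 139.  78.]
25.5 [157. 127.  73.]
27.0 [135. 119.  84.]
28.5 [118. 121. 108.]
30.0 [111. 127. 128.]
31.5 [109. 132. 139.]
33.0 [112. 135. 141.]
34.5 [113. 135. 140.]
36.0 [114. 135. 139.]
37.5 [114. 135. 139.]
39.0 [113. 135. 138.]
40.5 [113. 134. 138.]
42.0 [113. 134. 138.]
43.5 [112. 134. 138.]
45.0 [113. 134. 138.]
blue start red-equiv -0.20285097341572111
```

```bash
python3 -m handwheel '[[0,0,0.05,0,0,0,0],[0,0.02,0.0515,0,0,0,0],[0.001,0.03,0,0,0,0,0],[0,0.022,0,0,0,0,0],[0,0.008,0,0,0,0,0],[0,0.002,0,0,0,0,0],[0,0,0,0,0,0,0]]'
```

```text
time: 11.15
tool_pos: [0.5374, -0.1984, 0.0657]
tcp_rot: [-1.569, 0.107, -0.109]
wrist_force: [0.8, -0.8, 0.8]
width: -0.001
```

```bash
python3 -m handwheel '[[0,0.002,0,0,0,0,0],[0,0.001,0,0,0,0,0],[0,0,0,0,0,0,0]]';python3 -m handwheel '[[0,0.0005,0,0,0,0,0],[0,0.0005,0,0,0,0,0],[0,0,0,0,0,0,0]]'
```

```text
time: 11.52
tool_pos: [0.5367, -0.1984, 0.062]
tcp_rot: [-1.568, 0.108, -0.109]
wrist_force: [-0.2, -0.6, 0.5]
width: -0.005
time: 11.9
tool_pos: [0.5366, -0.1982, 0.0608]
tcp_rot: [-1.568, 0.108, -0.108]
wrist_force: [0.5, 0.1, 1.5]
width: 0.002
```

```bash
python3 -m handwheel '[[0,0.0005,0,0,0,0,0],[0,0,0,0,0,0,0]]'
```

```text
time: 12.15
tool_pos: [0.5367, -0.1982, 0.0603]
tcp_rot: [-1.568, 0.108, -0.108]
wrist_force: [-0.9, -0.5, 0.7]
width: -0.002
```

```bash
python3 -m handwheel '[[0,0.0005,0,0,0,0,0],[0,0.0003,0,0,0,0,0],[0,0,0,0,0,0,0]]'
```

```text
time: 12.52
tool_pos: [0.5367, -0.1983, 0.06]
tcp_rot: [-1.568, 0.108, -0.108]
wrist_force: [-2.3, 0.2, 3.9]
width: 0.003
```

```bash
python3 -m handwheel '[[0,0.0004,0,0,0,0,0],[0,0.0002,0,0,0,0,0],[0,0,0,0,0,0,0]]'
```

```text
time: 12.9
tool_pos: [0.5368, -0.1984, 0.0599]
tcp_rot: [-1.568, 0.108, -0.108]
wrist_force: [-2.8, 0.5, 7.6]
width: -0.001
```

```bash
python3 -m handwheel '[[0,0,0.003,0,0,0,0],[0,0,0.004,0,0,0,0],[0,0,0.004,0,0,0,0],[0,0,0.003,0,0,0,0],[0,0,0.0025,0,0,0,0],[0,0,0,0,0,0,0],[0,0,0,0,0,0,0]]';  python3 -m handwheel '[[0,-0.004,0,0,0,0,0],[0,-0.03,0,0,0,0,0],[0,-0.04,-0.03,0,0,0,0],[0,-0.01,-0.05,0,0,0,0],[0,0,-0.05,0,0,0,0],[0,0,0,0,0,0,0],[0,0,0,0,0,0,0]]'; python3 look.py 4 2>/dev/null
cat > prof.py <<'E'
import sys
from ang import *
from scipy.ndimage import map_coordinates
def prof(c,mid,d):
    I=c["image"].astype(float); e=np.cross(d,[0,0,1.]); e=-e if e[1]>0 else e
    L=np.arange(-.045,.0451,.00025); acc=[]
    for a in np.linspace(-.055,-.005,40):
        P=proj(c,mid+d*a+L[:,None]*e); acc.append([map_coordinates(I[...,k],[P[:,1],P[:,0]],order=1) for k in range(3)])
    R,G,B=np.mean(acc,0)
    bg=np.median(np.r_[B[:30],B[-30:]])
    def edge(idx):  # from outside in, first local min of B, then half crossing
        b=B[idx]; i=np.argmax(b<bg-.35*bg); lo=b[:i+25].min(); h=(bg+lo)/2; j=np.argmax(b<h); return L[idx][j]
    l=edge(np.arange(len(L))); r=edge(np.arange(len(L))[::-1])
    w=np.clip(R-G-70,0,None); q=(w*L).sum()/w.sum()
    o=c["world_from_camera"][:3,3]; oc=np.array([(o-mid)@e,(o-mid)@[0,0,1]])
    ang=lambda s:np.arctan2(s-oc[0],oc[1]); al,ar,aq=ang(l),ang(r),ang(q); ac=(al+ar)/2
    D=oc[1]/np.cos(ac); b=aq-ac; th=np.arcsin(D*np.sin(b)/.027)+b
    cs=oc[0]+oc[1]*np.tan(ac)
    print("edges",l*1e3,r*1e3,"w/exp",D*np.sin((ar-al)/2)/.027,"line",q*1e3,"centre",mid+e*cs,"elev",90-np.degrees(th-ac))
if __name__=="__main__":
    for k in sys.argv[1:]:
        c=dict(np.load(k+".npz")); r=fit(c); mid=np.r_[r["mid"][:2],.033]; d=r["d"].copy(); d[2]=0; d/=np.linalg.norm(d); prof(c,mid,d)
E
python3 prof.py top3 top4
```

```text
time: 13.78
tool_pos: [0.5391, -0.182, 0.0599]
tcp_rot: [-1.568, 0.108, -0.108]
wrist_force: [-2.4, 0.7, 7.9]
width: 0.0
time: 14.65
tool_pos: [0.5207, -0.3103, 0.1423]
tcp_rot: [-1.567, 0.11, -0.108]
wrist_force: [0.7, 0.5, -1.1]
width: -0.003
side {'mid': array([ 0.5385, -0.1858,  0.0336]), 'yaw': np.float64(-7.809), 'pitch': np.float64(0.1247), 'L': np.float64(0.1379), 'Lmax': np.float64(0.1405), 'rms': np.float64(0.0025), 'n': np.int64(765), 'd': array([ 0.9907, -0.1359,  0.0022])}
side red fit 56 93.8311982324816 93.230804882474 6.574312449881515 slope deg/m -8.433040786318173
side red z33 55 92.08204138669672 91.00464047603116 7.104695162612451 slope deg/m -8.32459381323296
top {'mid': array([ 0.5369, -0.1846,  0.0325]), 'yaw': np.float64(-7.9275), 'pitch': np.float64(0.1013), 'L': np.float64(0.1377), 'Lmax': np.float64(0.1399), 'rms': np.float64(0.0023), 'n': np.int64(858), 'd': array([ 0.9904, -0.1379,  0.0018])}
top red fit 91 87.0470384085374 87.12008074195703 5.288471945734698 slope deg/m 7.356937670204178
top red z33 91 87.18600587139012 87.25976818063661 5.2837047535902215 slope deg/m 7.348870884268587
top blue fit 0 nan nan nan slope deg/m 
top blue z33 0 nan nan nan slope deg/m 
edges -26.249999999999982 28.250000000000068 w/exp 0.9985726438837383 line 13.118935010258772 centre [ 0.53593189 -0.19399902  0.033     ] elev 71.05521650123862
edges -25.749999999999982 28.250000000000068 w/exp 0.9904340687181679 line 4.9721245685138244 centre [ 0.53677383 -0.18574804  0.033     ] elev 89.57915330847852
```

View pics/top4.png

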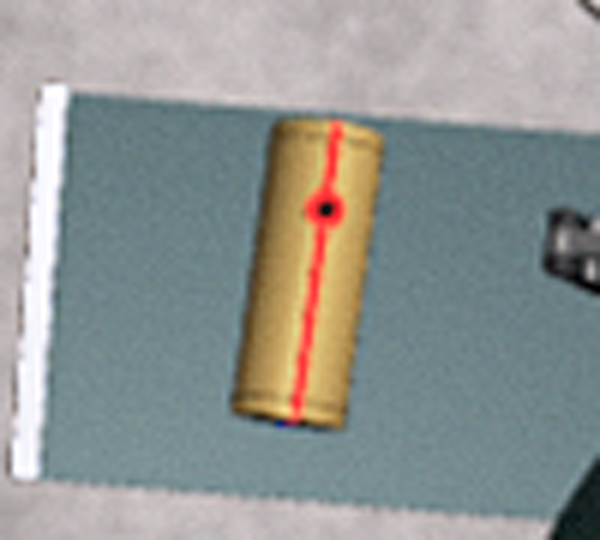

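View pics/side4.png

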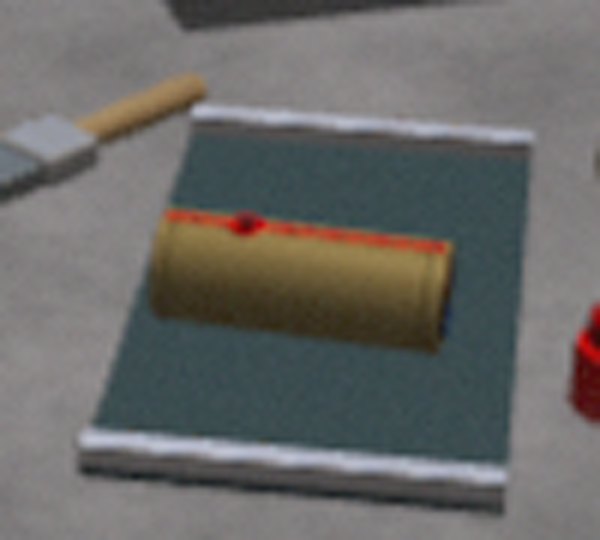

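```bash
python3 -m handwheel '[[0,0,0.05,0,0,0,1],[0,0,0.05,0,0,0,1],[-0.0005,0,0.0256,0,0,0,1],[0,0,0,0,0,0,1],[0,0.02,0,0,0,0,1],[0,0,0,0,0,0,1]]'
```

```text
time: 15.5
tool_pos: [0.5357, -0.1859, 0.1201]
tcp_rot: [-1.567, 0.112, -0.105]
wrist_force: [-1.1, 0.4, -0.9]
width: 1.002
```

```bash
python3 -m handwheel '[[0.0015,0.03,0,0,0,0,1],[0,0.03,0,0,0,0,1],[0,0.025,0,0,0,0,1],[0,0.015,0,0,0,0,1],[0,0.005,0,0,0,0,1],[0,0,0,0,0,0,1],[0,0,0,0,0,0,1]]'
python3 - <<'E'
from fit import *
from workcell import bot,optics
s=bot.read_state(); print(s["tool_pos"],s["tcp_rot"],s["wrist_force"])
c=optics.read_camera("side"); crop(c,270,110,390,200,6,"pics/side5.png")
E
```

```text
time: 16.38
tool_pos: [0.5403, -0.1868, 0.0191]
tcp_rot: [-1.569, 0.107, -0.11]
wrist_force: [0.6, -0.0, 1.0]
width: 1.002
[ 0.54030793 -0.18682364  0.01911358] [-1.56872015  0.1067125  -0.10985129] [ 0.62059009 -0.03529243  0.99438941]
```

View pics/side5.png

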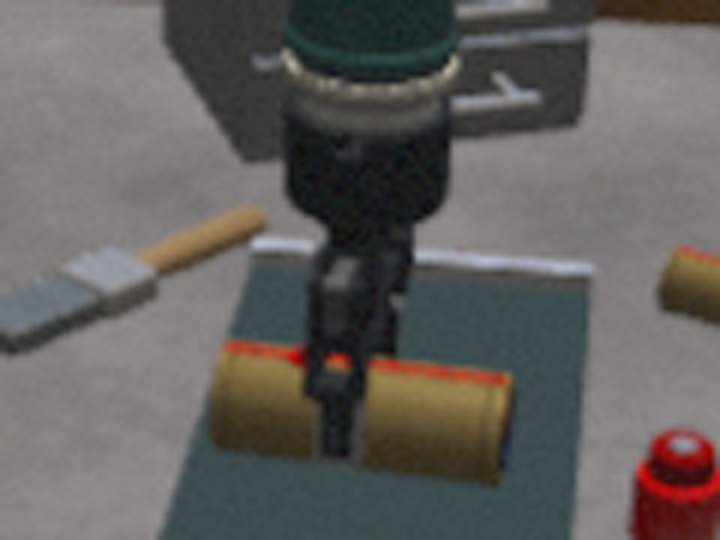

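```bash
python3 -m handwheel '[[-0.002,0.003,0.0007,0,0,0,1],[0,0.001,0,0,0,0,1],[0,0,0,0,0,0,1],[0,0,0,0,0,0,1]]'
```

```text
time: 16.92
tool_pos: [0.5375, -0.1854, 0.014]
tcp_rot: [-1.568, 0.108, -0.108]
wrist_force: [0.1, 0.3, 0.0]
width: 0.999
```

Centred on the sleeve. I'll close gradually at low force.

```bash
python3 -m handwheel '[[0,0,0,0,0,0,0.8],[0,0,0,0,0,0,0.72],[0,0,0,0,0,0,0.68],[0,0,0,0,0,0,0.66],[0,0,0,0,0,0,0.65]]' 20; python3 -m handwheel '[[0,0,0,0,0,0,0.64],[0,0,0,0,0,0,0.63]]'; python3 -m handwheel '[[0,0,0,0,0,0,0.6],[0,0,0,0,0,0,0.5],[0,0,0,0,0,0,0.3]]' 25
```

```text
time: 17.55
tool_pos: [0.5375, -0.1854, 0.014]
tcp_rot: [-1.568, 0.108, -0.108]
wrist_force: [-0.2, -0.8, -0.3]
width: 0.649
time: 17.8
tool_pos: [0.5375, -0.1853, 0.014]
tcp_rot: [-1.568, 0.108, -0.108]
wrist_force: [0.6, 0.1, 0.7]
width: 0.631
time: 18.18
tool_pos: [0.5375, -0.1853, 0.0142]
tcp_rot: [-1.568, 0.108, -0.108]
wrist_force: [-0.8, 0.7, 4.0]
width: 0.624
```

```bash
python3 -m handwheel '[[0,0,0,0,0,0,0.2],[0,0,0,0,0,0,0.2]]' 40; python3 look.py 6 2>/dev/null | grep side
```

```text
time: 18.42
tool_pos: [0.5375, -0.1854, 0.0143]
tcp_rot: [-1.568, 0.108, -0.108]
wrist_force: [-1.7, 0.9, 5.5]
width: 0.616
side {'mid': array([ 0.4995, -0.1795,  0.0334]), 'yaw': np.float64(-7.2509), 'pitch': np.float64(0.0284), 'L': np.float64(0.0598), 'Lmax': np.float64(0.0612), 'rms': np.float64(0.0028), 'n': np.int64(353), 'd': array([ 0.992 , -0.1262,  0.0005])}
side red fit 26 96.86915091114248 95.4522301482133 6.941059420379799 slope deg/m 103.0291677603645
side red z33 26 95.49046653411257 93.95486683725731 7.241225697159068 slope deg/m 106.0246414762153
side blue fit 0 nan nan nan slope deg/m 
side blue z33 0 nan nan nan slope deg/m
```

View pics/side6.png

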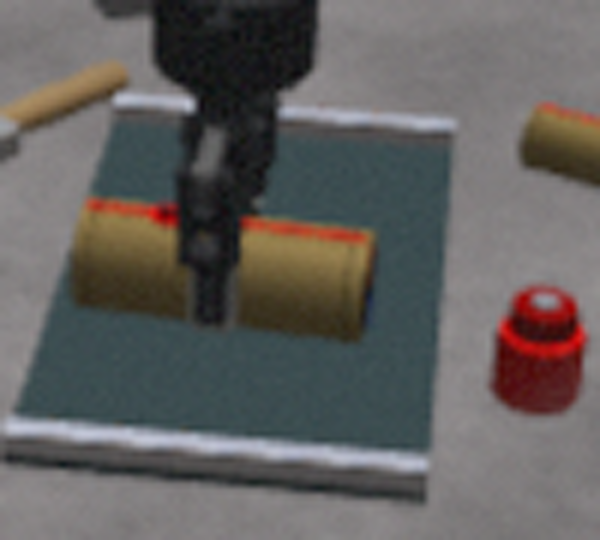

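View pics/top6.png

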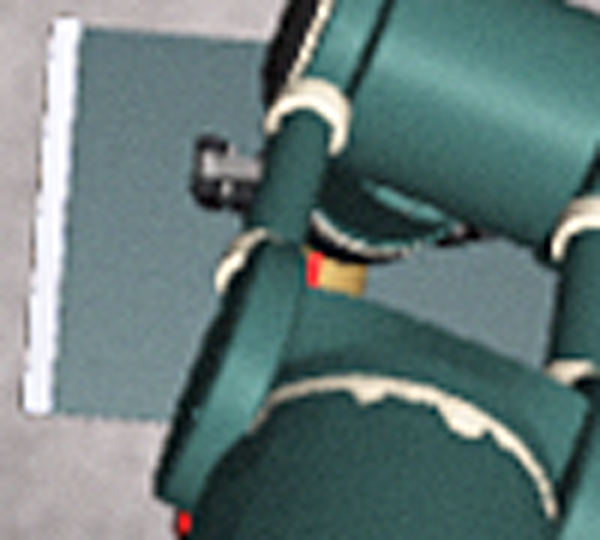

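```bash
python3 -m handwheel '[[0,-0.003,0,0,0,0,0.2],[0,-0.01,0,0,0,0,0.2],[0,-0.025,0,0,0,0,0.2],[0,-0.035,0,0,0,0,0.2],[0,-0.035,0,0,0,0,0.2],[0,-0.012,0,0,0,0,0.2],[0,0,0,0,0,0,0.2]]'; python3 - <<'E'
from fit import *
from workcell import optics
c=optics.read_camera("side"); crop(c,260,90,390,190,6,"pics/side7.png"); np.savez("side7.npz",**c)
E
```

```text
time: 19.4
tool_pos: [0.5377, -0.1855, 0.1343]
tcp_rot: [-1.568, 0.107, -0.109]
wrist_force: [0.3, -0.2, -6.5]
width: 0.619
```

View pics/side7.png

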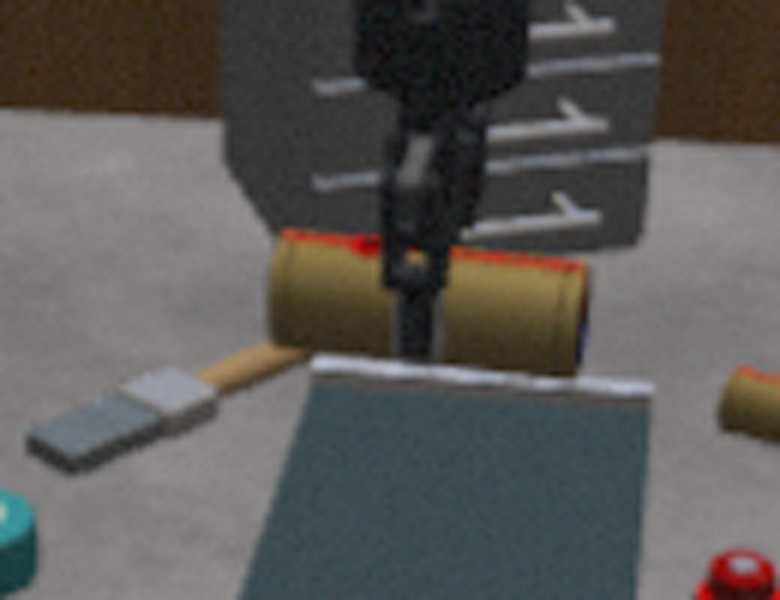

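```bash
python3 -m handwheel '[[0,0,0,0,-0.094,0,0.2],[-0.0068,0,0.03,0,0,0,0.2],[-0.0068,0,0.049,0,0,0,0.2],[-0.0068,0,0.049,0,0,0,0.2],[-0.0068,0,0.049,0,0,0,0.2],[-0.0068,0,0.049,0,0,0,0.2],[-0.0068,0,0.049,0,0,0,0.2],[-0.0068,0,0.049,0,0,0,0.2]]';python3 -m handwheel '[[-0.0068,0,0.035,0,0,0,0.2],[0,0,0.014,0,0,0,0.2],[0,0,0,0,0,0,0.2],[0,0,0,0,0,0,0.2],[0,0,0,0,0,0,0.2]]'
cat > look2.py <<'E'
import sys
from ang import *
from workcell import optics,bot
k=sys.argv[1]; np.set_printoptions(precision=4,suppress=True)
p=bot.read_state()["tool_pos"]; print(p)
for n in("side","top"):
    c=optics.read_camera(n); np.savez(n+k+".npz",**c)
    x,y=proj(c,p+[0,0,.019])[0].astype(int); x0,y0=max(x-60,0),max(y-40,0); crop(c,x0,y0,x+60,y+55,6,f"pics/{n}{k}.png"); print(n,x0,y0)
E
python3 look2.py 8
```

```text
time: 20.45
tool_pos: [0.502, 0.1415, 0.1315]
tcp_rot: [-1.572, 0.037, -0.031]
wrist_force: [0.1, -0.7, -6.1]
width: 0.616
time: 21.08
tool_pos: [0.4995, 0.1884, 0.1337]
tcp_rot: [-1.571, 0.036, -0.035]
wrist_force: [0.5, 0.5, -5.9]
width: 0.619
[0.4995 0.1884 0.1337]
side 281 183
top 168 167
```

View pics/side8.png

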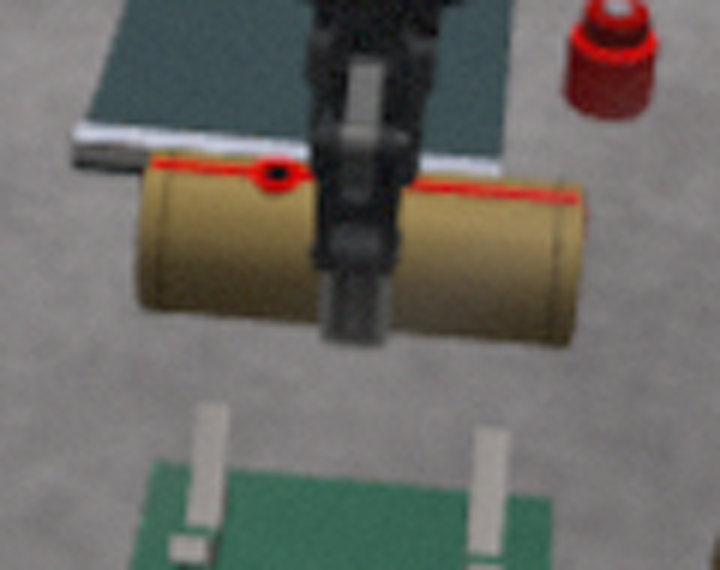

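View pics/top8.png

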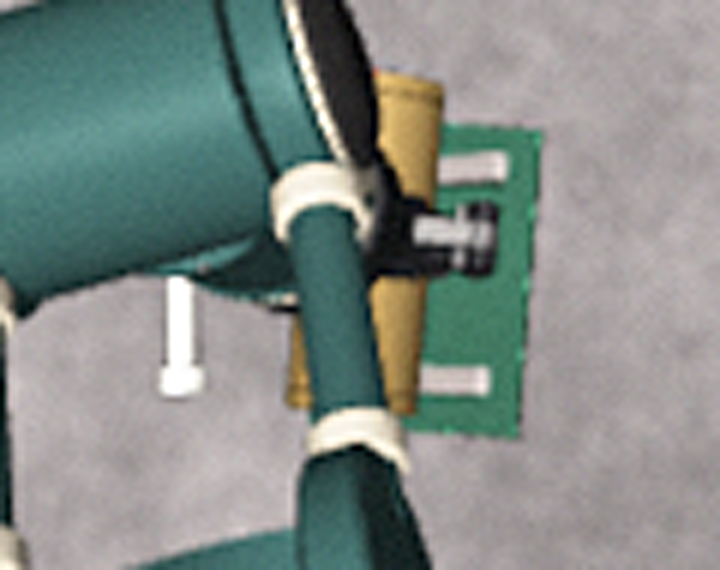

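```bash
cat > hand.py <<'E'
import sys
from ang import *
import fit as F
np.set_printoptions(precision=4,suppress=True)
def allmask(c,P,x0,x1,y0,y1,zlo,zhi):
    I=c["image"].astype(int)
    m=(P[...,2]>zlo)&(P[...,2]<zhi)&(P[...,0]>x0)&(P[...,0]<x1)&(P[...,1]>y0)&(P[...,1]<y1)&(I[...,0]>I[...,2]+22)&(I[...,1]>I[...,2]+5)
    return cv2.morphologyEx(m.astype(np.uint8),cv2.MORPH_OPEN,np.ones((3,3),np.uint8))>0
F.cyl_mask=lambda c,P,**k:allmask(c,P,**k)
for f in sys.argv[3:]:
    c=dict(np.load(f+".npz")); zl,zh=float(sys.argv[1]),float(sys.argv[2])
    r=F.fit(c,x0=.38,x1=.62,y0=.12,y1=.26,zlo=zl,zhi=zh); r.pop("mask"); print(f,{a:np.round(b,4) for a,b in r.items()})
    a,px=line_angle(c,r["mid"],r["d"],"red"); s=a[(abs(a[:,0])<.064)&(abs(abs(a[:,0])-.028)>.012)]; print("elev",len(s),np.median(s[:,1]),s[:,1].mean())
E
python3 hand.py .12 .2 side8
```

```text
side8 {'mid': array([0.5015, 0.1887, 0.1529]), 'yaw': np.float64(-2.6195), 'pitch': np.float64(-0.0503), 'L': np.float64(0.1371), 'Lmax': np.float64(0.1394), 'rms': np.float64(0.002), 'n': np.int64(1316), 'd': array([ 0.999 , -0.0457, -0.0009])}
elev 72 95.37816729197002 95.09373138316121
```

```bash
cat > sp.py <<'E'
import sys
from ang import *
from scipy.ndimage import map_coordinates
def sp(c,mid,yaw,rng,show=False):
    d=np.array([np.cos(yaw),np.sin(yaw),0]); o=c["world_from_camera"][:3,3]
    v=mid-o; D=np.linalg.norm(v-(v@d)*d); vp=(v-(v@d)*d)/D   # view dir perpendicular to axis
    s=np.cross(d,vp); s=-s if s[2]<0 else s                     # across, upward
    I=c["image"].astype(float); L=np.arange(-.045,.0451,.00025)
    acc=[[map_coordinates(I[...,k],proj(c,mid+d*a+L[:,None]*s).T[::-1],order=1) for k in range(3)] for a in rng]
    R,G,B=np.mean(acc,0)
    if show:
        for i in range(0,len(L),6): print("%.1f"%(L[i]*1e3),R[i].round(),G[i].round(),B[i].round())
    S=R-B; t=.5*np.median(S[(abs(L)<.012)])
    i=np.where(S>t)[0]; l=L[i[0]]; 
    sr=S[(L>.015)].max(); r=L[np.where(S>sr/2)[0][-1]]
    w=np.clip(R-G-60,0,None); q=(w*L).sum()/w.sum()
    ce=(l+r)/2
    el_cam=np.degrees(np.arctan2(-vp[2],np.hypot(vp[0],vp[1])))
    for nm,c0 in(("silh",ce),("given",0.),("topedge",r-.027)):
        b=(q-c0)/D; th=np.degrees(np.arcsin(np.clip((q-c0)/.027,-1,1))+b)
        el=th+el_cam+np.degrees(c0/D)*0   # measured from +y(camera side) horizontal toward up
        print(nm,"edges",(l*1e3).round(1),(r*1e3).round(1),"q",(q*1e3).round(2),"elev(red, 0=-y)",180-el)
if __name__=="__main__":
    c=dict(np.load("side8.npz")); sp(c,np.array([.5012,.1886,.1529]),np.radians(-2.6),np.r_[np.linspace(-.055,-.02,20)],True)
    c=dict(np.load("side4.npz")); sp(c,np.array([.538,-.1857,.033]),np.radians(-7.9),np.r_[np.linspace(-.055,.01,30)])
E
python3 sp.py
```

```text
-45.0 127.0 123.0 124.0
-43.5 126.0 123.0 124.0
-42.0 127.0 123.0 124.0
-40.5 127.0 123.0 124.0
-39.0 126.0 123.0 123.0
-37.5 126.0 123.0 123.0
-36.0 125.0 122.0 123.0
-34.5 125.0 122.0 123.0
-33.0 126.0 123.0 123.0
-31.5 128.0 124.0 125.0
-30.0 125.0 121.0 121.0
-28.5 109.0 105.0 103.0
-27.0 81.0 76.0 67.0
-25.5 64.0 58.0 44.0
-24.0 64.0 57.0 43.0
-22.5 65.0 58.0 45.0
-21.0 67.0 59.0 45.0
-19.5 68.0 60.0 47.0
-18.0 71.0 63.0 49.0
-16.5 73.0 64.0 50.0
-15.0 76.0 67.0 51.0
-13.5 80.0 71.0 54.0
-12.0 84.0 74.0 55.0
-10.5 87.0 76.0 56.0
-9.0 92.0 80.0 59.0
-7.5 97.0 85.0 61.0
-6.0 102.0 89.0 64.0
-4.5 108.0 94.0 66.0
-3.0 113.0 98.0 68.0
-1.5 117.0 101.0 70.0
0.0 121.0 105.0 72.0
1.5 126.0 108.0 73.0
3.0 131.0 112.0 75.0
4.5 136.0 117.0 78.0
6.0 142.0 122.0 81.0
7.5 147.0 126.0 84.0
9.0 151.0 130.0 86.0
10.5 154.0 132.0 87.0
12.0 155.0 133.0 86.0
13.5 156.0 132.0 85.0
15.0 156.0 132.0 84.0
16.5 154.0 126.0 79.0
18.0 163.0 102.0 65.0
19.5 184.0 60.0 43.0
21.0 196.0 59.0 42.0
22.5 181.0 94.0 59.0
24.0 156.0 123.0 85.0
25.5 155.0 143.0 125.0
27.0 162.0 159.0 161.0
28.5 160.0 161.0 171.0
30.0 142.0 145.0 153.0
31.5 111.0 118.0 123.0
33.0 91.0 100.0 103.0
34.5 88.0 98.0 101.0
36.0 88.0 98.0 101.0
37.5 88.0 98.0 101.0
39.0 89.0 99.0 101.0
40.5 91.0 100.0 103.0
42.0 91.0 101.0 103.0
43.5 91.0 100.0 103.0
45.0 90.0 100.0 103.0
silh edges -14.7 23.8 q 20.56 elev(red, 0=-y) 105.60386865020988
given edges -14.7 23.8 q 20.56 elev(red, 0=-y) 92.1865646044267
topedge edges -14.7 23.8 q 20.56 elev(red, 0=-y) 79.68639700442638
silh edges -22.7 26.0 q 23.07 elev(red, 0=-y) 95.50914278287382
given edges -22.7 26.0 q 23.07 elev(red, 0=-y) 89.31384148003747
topedge edges -22.7 26.0 q 23.07 elev(red, 0=-y) 84.90085371515619
```

```bash
python3 -m handwheel '[[0,0.02,0.001,0,0,0,0.2],[0,0.03,0.001,0,0,0,0.2],[0,0.02,0,0,0,0,0.2],[0,0.01,0,0,0,0,0.2],[0,0.004,0,0,0,0,0.2],[0,0,0,0,0,0,0.2],[0,0,0,0,0,0,0.2]]'; python3 look2.py 9; python3 hand.py .04 .11 side9
```

```text
time: 22.05
tool_pos: [0.5005, 0.1919, 0.051]
tcp_rot: [-1.57, 0.033, -0.036]
wrist_force: [-0.5, -0.4, -5.3]
width: 0.62
[0.5005 0.1919 0.051 ]
side 279 216
top 173 170
side9 {'mid': array([0.5022, 0.1924, 0.0702]), 'yaw': np.float64(-2.5655), 'pitch': np.float64(0.0925), 'L': np.float64(0.1373), 'Lmax': np.float64(0.1421), 'rms': np.float64(0.0017), 'n': np.int64(1243), 'd': array([ 0.999 , -0.0448,  0.0016])}
elev 70 94.25743871859646 94.08984154182424
```

View pics/side9.png

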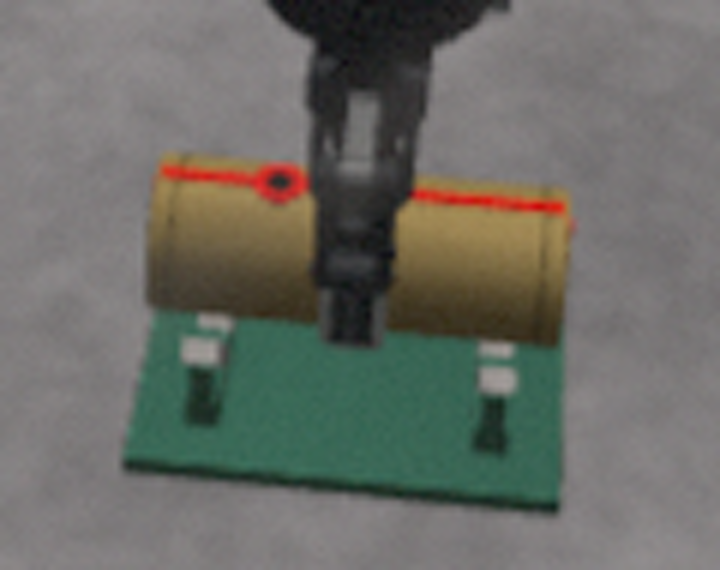

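View pics/top9.png

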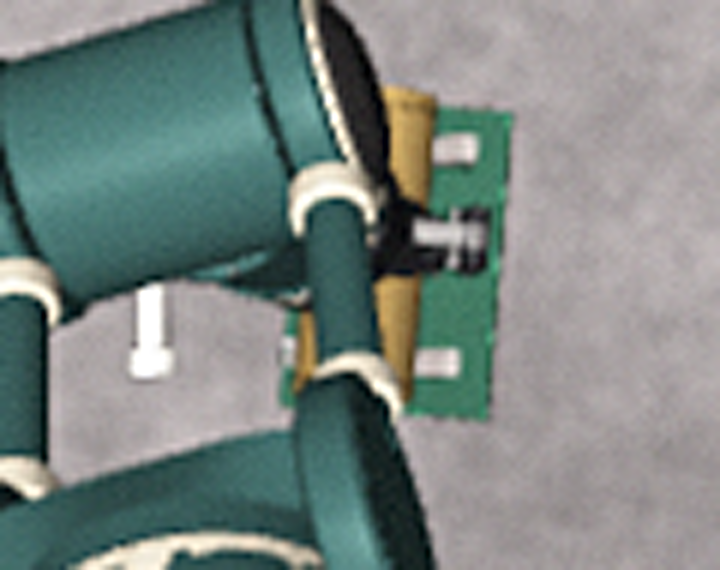

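```bash
python3 -m handwheel '[[0,0.006,-0.001,0,0,0,0.2],[0,0.004,0,0,0,0,0.2],[0,0.002,0,0,0,0,0.2],[0,0,0,0,0,0,0.2]]'; python3 -m handwheel '[[0,0.001,0,0,0,0,0.2],[0,0,0,0,0,0,0.2]]'
```

```text
time: 22.65
tool_pos: [0.4992, 0.1905, 0.0377]
tcp_rot: [-1.571, 0.035, -0.034]
wrist_force: [-0.4, -0.3, -4.3]
width: 0.615
time: 22.9
tool_pos: [0.4994, 0.1904, 0.0375]
tcp_rot: [-1.571, 0.035, -0.034]
wrist_force: [-3.9, -2.9, 2.9]
width: 0.618
```

```bash
python3 -m handwheel '[[0,-0.001,0,0,0,0,0.2],[0,0,-0.0015,0,0,0,0.2],[0,0.001,0,0,0,0,0.2],[0,0,0,0,0,0,0.2]]';  python3 -m handwheel '[[0,0.0005,0,0,0,0,0.2],[0,0,0,0,0,0,0.2]]'
```

```text
time: 23.4
tool_pos: [0.4993, 0.1892, 0.0366]
tcp_rot: [-1.57, 0.035, -0.034]
wrist_force: [0.5, -0.3, -5.3]
width: 0.615
time: 23.65
tool_pos: [0.4994, 0.1892, 0.0364]
tcp_rot: [-1.57, 0.034, -0.034]
wrist_force: [0.1, 0.8, -6.9]
width: 0.62
```

```bash
python3 -m handwheel '[[0,0.0005,0,0,0,0,0.2],[0,0,0,0,0,0,0.2]]';  python3 -m handwheel '[[0,0.0005,0,0,0,0,0.2],[0,0,0,0,0,0,0.2]]'
```

```text
time: 23.9
tool_pos: [0.4995, 0.1892, 0.0364]
tcp_rot: [-1.57, 0.034, -0.035]
wrist_force: [-2.1, -0.6, -1.1]
width: 0.623
time: 24.15
tool_pos: [0.4996, 0.1892, 0.0363]
tcp_rot: [-1.57, 0.034, -0.035]
wrist_force: [-4.6, -1.9, 6.1]
width: 0.618
```

```bash
python3 -m handwheel '[[0,-0.0005,0,0,0,0,0.2],[0,0,-0.0006,0,0,0,0.2],[0,0.0003,0,0,0,0,0.2],[0,0,0,0,0,0,0.2]]'; python3 look2.py 10; python3 hand.py .03 .1 side10
```

```text
time: 24.65
tool_pos: [0.4996, 0.1891, 0.0363]
tcp_rot: [-1.57, 0.034, -0.035]
wrist_force: [-5.1, 1.7, 5.9]
width: 0.621
[0.4996 0.1891 0.0363]
side 279 221
top 175 171
side10 {'mid': array([0.5012, 0.1897, 0.0555]), 'yaw': np.float64(-2.5372), 'pitch': np.float64(0.0086), 'L': np.float64(0.1378), 'Lmax': np.float64(0.1406), 'rms': np.float64(0.0014), 'n': np.int64(1221), 'd': array([ 0.999 , -0.0443,  0.0002])}
elev 70 94.555567374643 94.32853769941597
```

View pics/side10.png

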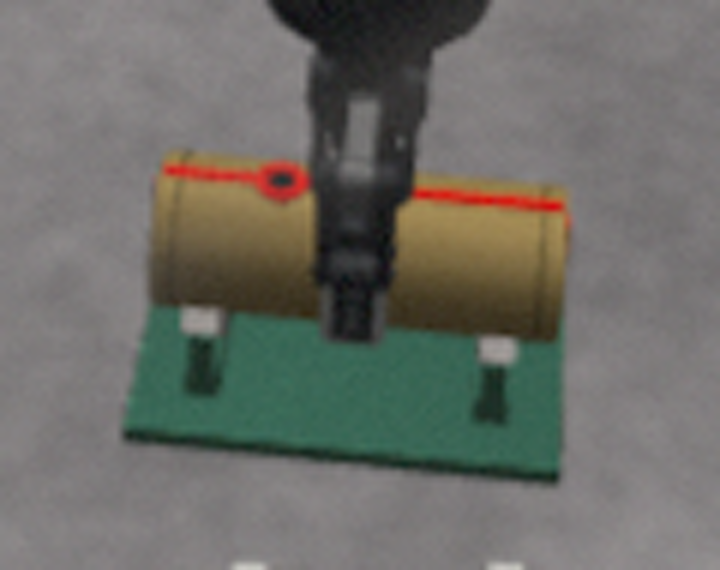

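```bash
python3 - <<'E'
from h import *
np.set_printoptions(precision=4,suppress=True)
def ray(c,u,v,z):
    W=c["world_from_camera"];K=c["mtx"]; d=W[:3,:3]@np.array([(u-K[0,2])/K[0,0],(v-K[1,2])/K[1,1],1]); o=W[:3,3]; return o+d*(z-o[2])/d[2]
S=dict(np.load("side10.npz")); f=lambda u,v,z:ray(S,279+(u+.5)/6-.5,221+(v+.5)/6-.5,z)
a,b=f(201,309,.052),f(498,338,.052); print("tips",a,b,(a+b)/2,np.degrees(np.arctan2(*(a-b)[[1,0]])))
c,d=f(124,432,.008),f(560,473,.008); print("front corners",c,d,(c+d)/2,np.degrees(np.arctan2(*(c-d)[[1,0]])))
# port at 28 mm along line, top of sleeve
p=f(282,180,.0825); print("port",p)
# top cam, cradle before arm
T=dict(np.load("top0.npz")); g=lambda u,v,z:ray(T,205+(u+.5)/8-.5,175+(v+.5)/8-.5,z)
cs=[g(154,92,.008),g(428,106,.008),g(118,502,.008),g(395,518,.008)]; print("top base centre",np.mean(cs,0))
S0=dict(np.load("side0.npz")); k=lambda u,v,z:ray(S0,285+(u+.5)/7-.5,235+(v+.5)/7-.5,z)
print("side base centre",np.mean([k(155,175,.008),k(617,215,.008),k(100,405,.008),k(608,450,.008)],0))
E
```

```text
tips [0.5533 0.2234 0.052 ] [0.4537 0.228  0.052 ] [0.5035 0.2257 0.052 ] -2.6648228799023435
front corners [0.5779 0.2393 0.008 ] [0.4298 0.2446 0.008 ] [0.5038 0.2419 0.008 ] -2.0568153566279483
port [0.5289 0.1904 0.0825]
top base centre [0.5    0.1887 0.008 ]
side base centre [0.5018 0.191  0.008 ]
```

```bash
python3 -m handwheel '[[0,-0.0006,0,0,0,0,0.2],[0,0,0,0,0,0,0.64],[0,0,0,0,0,0,0.68],[0,0,0,0,0,0,0.8],[0,0,0,0,0,0,0.95],[0,0,0,0,0,0,1],[0,0,0,0,0,0,1]]' 20; python3 -m handwheel '[[0,-0.005,0,0,0,0,1],[0,-0.03,0,0,0,0,1],[0,-0.05,0,0,0,0,1],[0,-0.03,0.03,0,0,0,1],[0,0,0.05,0,0,0,1],[0,0,0.05,0,0,0,1],[0,0,0.03,0,0,0,1],[0,0,0,0,0,0,1]]'
python3 - <<'E'
from fit import *
from workcell import optics
for n in("side","top"):
    c=optics.read_camera(n); np.savez(n+"11.npz",**c)
    x,y=proj(c,np.array([.5,.19,.055]))[0].astype(int); crop(c,x-50,y-40,x+50,y+45,6,f"pics/{n}11.png")
E
python3 hand.py .03 .1 side11 top11
```

```text
time: 25.62
tool_pos: [0.4994, 0.1885, 0.0363]
tcp_rot: [-1.571, 0.034, -0.034]
wrist_force: [0.2, 0.6, 1.0]
width: 0.997
time: 26.62
tool_pos: [0.5063, 0.3504, 0.1516]
tcp_rot: [-1.57, 0.032, -0.033]
wrist_force: [-0.1, -0.7, -0.1]
width: 0.998
side11 {'mid': array([0.5014, 0.1897, 0.0556]), 'yaw': np.float64(-2.709), 'pitch': np.float64(0.138), 'L': np.float64(0.1381), 'Lmax': np.float64(0.1401), 'rms': np.float64(0.0013), 'n': np.int64(1080), 'd': array([ 0.9989, -0.0473,  0.0024])}
elev 75 94.66261263997853 94.26946577591241
top11 {'mid': array([0.4999, 0.1907, 0.0545]), 'yaw': np.float64(-2.6692), 'pitch': np.float64(0.0391), 'L': np.float64(0.1375), 'Lmax': np.float64(0.14), 'rms': np.float64(0.0018), 'n': np.int64(927), 'd': array([ 0.9989, -0.0466,  0.0007])}
elev 82 91.43497928106927 91.36660566378457
```

View pics/top11.png

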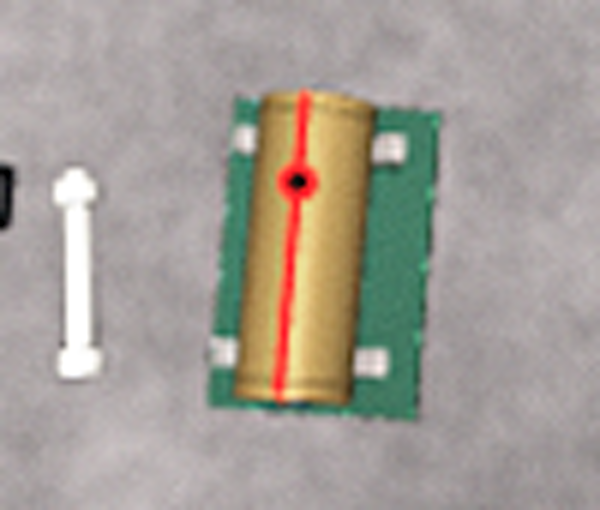

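View pics/side11.png

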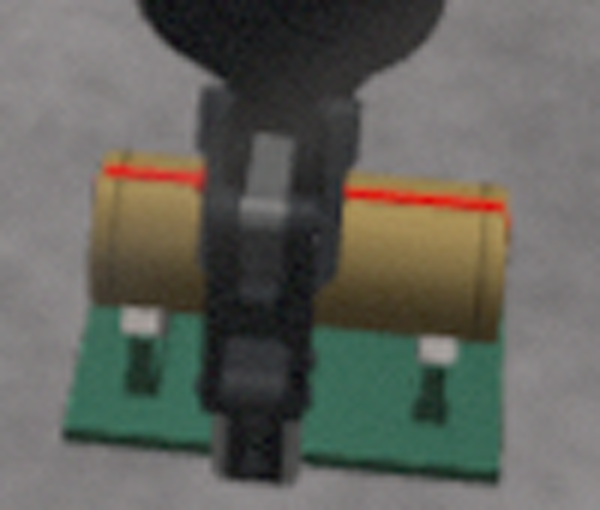

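```bash
python3 - <<'E'
from ang import *
from scipy.ndimage import map_coordinates
c=dict(np.load("top11.npz")); mid=np.array([.4999,.1895,.055]); yaw=np.radians(-2.65); d=np.array([np.cos(yaw),np.sin(yaw),0])
I=c["image"].astype(float); e=np.cross(d,[0,0,1.]); e=-e if e[1]>0 else e
L=np.arange(-.045,.0455,.0015)
A=np.mean([[map_coordinates(I[...,k],proj(c,mid+d*a+L[:,None]*e).T[::-1],order=1) for k in range(3)] for a in np.linspace(-.035,.01,40)],0)
for l,v in zip(L,A.T): print("%.1f"%(l*1e3),v.round(0))
w=np.clip(A[0]-A[1]-70,0,None); print((w*L).sum()/w.sum()*1e3)
E
```

```text
-45.0 [173. 165. 166.]
-43.5 [175. 165. 167.]
-42.0 [170. 160. 162.]
-40.5 [153. 152. 149.]
-39.0 [123. 144. 132.]
-37.5 [ 92. 134. 114.]
-36.0 [ 72. 129. 105.]
-34.5 [ 65. 128. 102.]
-33.0 [ 66. 127. 103.]
-31.5 [ 65. 128. 104.]
-30.0 [ 63. 123. 101.]
-28.5 [ 74. 111.  87.]
-27.0 [100. 103.  71.]
-25.5 [124. 105.  64.]
-24.0 [144. 114.  65.]
-22.5 [160. 127.  73.]
-21.0 [171. 138.  81.]
-19.5 [179. 146.  86.]
-18.0 [185. 152.  89.]
-16.5 [189. 157.  92.]
-15.0 [193. 163.  96.]
-13.5 [196. 172. 101.]
-12.0 [206. 169. 101.]
-10.5 [227. 144.  90.]
-9.0 [246. 104.  72.]
-7.5 [254.  63.  55.]
-6.0 [253.  67.  59.]
-4.5 [249. 120.  88.]
-3.0 [243. 178. 121.]
-1.5 [238. 208. 139.]
0.0 [234. 213. 142.]
1.5 [232. 208. 137.]
3.0 [228. 198. 128.]
4.5 [221. 187. 118.]
6.0 [212. 178. 109.]
7.5 [205. 170. 102.]
9.0 [197. 163.  96.]
10.5 [192. 158.  93.]
12.0 [187. 154.  91.]
13.5 [183. 150.  89.]
15.0 [177. 145.  86.]
16.5 [170. 139.  81.]
18.0 [163. 133.  77.]
19.5 [154. 125.  73.]
21.0 [144. 115.  67.]
22.5 [130. 102.  58.]
24.0 [112.  88.  50.]
25.5 [91. 81. 51.]
27.0 [75. 93. 69.]
28.5 [ 66. 110.  88.]
30.0 [ 64. 120.  98.]
31.5 [ 66. 125. 103.]
33.0 [ 68. 126. 102.]
34.5 [ 67. 124. 101.]
36.0 [ 68. 124. 101.]
37.5 [ 69. 125. 102.]
39.0 [ 69. 125. 102.]
40.5 [ 68. 124. 101.]
42.0 [ 67. 124. 101.]
43.5 [ 67. 124. 101.]
45.0 [ 68. 124. 101.]
-6.966384478919103
```

```bash
python3 - <<'E'
from sp import *
c=dict(np.load("side11.npz"))
d0=np.array([.5012,.1892,.055]); sp(c,d0,np.radians(-2.65),np.linspace(-.058,-.025,25),True)
sp(c,np.array([.5012,.1897,.0555]),np.radians(-2.65),np.r_[np.linspace(.045,.06,10)])
o=c["world_from_camera"][:3,3]; print(o-d0)
E
```

```text
-45.0 52.0 91.0 76.0
-43.5 52.0 91.0 75.0
-42.0 51.0 91.0 75.0
-40.5 52.0 91.0 75.0
-39.0 53.0 93.0 77.0
-37.5 58.0 98.0 82.0
-36.0 73.0 107.0 92.0
-34.5 86.0 115.0 102.0
-33.0 94.0 120.0 109.0
-31.5 96.0 121.0 110.0
-30.0 96.0 118.0 107.0
-28.5 90.0 105.0 93.0
-27.0 77.0 80.0 67.0
-25.5 63.0 56.0 39.0
-24.0 61.0 52.0 34.0
-22.5 62.0 53.0 34.0
-21.0 63.0 53.0 34.0
-19.5 65.0 56.0 35.0
-18.0 70.0 60.0 38.0
-16.5 73.0 63.0 40.0
-15.0 78.0 67.0 42.0
-13.5 83.0 70.0 43.0
-12.0 88.0 75.0 46.0
-10.5 94.0 80.0 50.0
-9.0 101.0 87.0 54.0
-7.5 108.0 92.0 58.0
-6.0 114.0 98.0 62.0
-4.5 120.0 103.0 65.0
-3.0 126.0 107.0 67.0
-1.5 130.0 111.0 69.0
0.0 135.0 115.0 72.0
1.5 139.0 119.0 74.0
3.0 144.0 123.0 76.0
4.5 149.0 126.0 79.0
6.0 154.0 131.0 81.0
7.5 159.0 135.0 84.0
9.0 161.0 137.0 85.0
10.5 163.0 139.0 86.0
12.0 166.0 141.0 87.0
13.5 167.0 141.0 87.0
15.0 166.0 130.0 80.0
16.5 179.0 100.0 61.0
18.0 199.0 55.0 34.0
19.5 211.0 54.0 33.0
21.0 193.0 92.0 55.0
22.5 167.0 119.0 70.0
24.0 152.0 128.0 79.0
25.5 145.0 127.0 94.0
27.0 135.0 126.0 113.0
28.5 131.0 127.0 126.0
30.0 131.0 128.0 129.0
31.5 132.0 128.0 129.0
33.0 132.0 128.0 129.0
34.5 132.0 128.0 129.0
36.0 131.0 128.0 128.0
37.5 130.0 127.0 128.0
39.0 130.0 127.0 127.0
40.5 129.0 127.0 127.0
42.0 130.0 126.0 127.0
43.5 131.0 127.0 128.0
45.0 132.0 128.0 129.0
silh edges -18.0 22.8 q 19.01 elev(red, 0=-y) 98.82065005179635
given edges -18.0 22.8 q 19.01 elev(red, 0=-y) 91.94006066455724
topedge edges -18.0 22.8 q 19.01 elev(red, 0=-y) 76.92923574037712
silh edges -17.5 23.0 q 18.9 elev(red, 0=-y) 100.14910973204901
given edges -17.5 23.0 q 18.9 elev(red, 0=-y) 92.27567527631916
topedge edges -17.5 23.0 q 18.9 elev(red, 0=-y) 78.42546934306046
[0.00143106 0.63584255 0.5727239 ]
```

Released and seated. Port elevation estimates run from 90.7° to 93.6°, about 2° off at most by the mean. The centre is within 1 mm and the robot is clear, so I'm handing in.

```bash
python3 - <<'E'
from workcell import bot,workorder
s=bot.read_state(); print(s["time"],s["tool_pos"],s["wrist_force"]); print(workorder.finish_job())
E
```

```text
26.725 [0.50609497 0.34802727 0.1511802 ] [ 0.27986883 -0.50818962 -0.18686749]
the job is handed in; nothing more can be done
None
```

I rolled the middle-sized sleeve about a quarter turn along the mat with the shut fingertips, in three light strokes. The wrist read no more than about 8 N at each pause, so the sleeve bore on the mat with roughly 15 N including its weight. I then gripped it, lifted it, laid it in the V of the cradle and let go. The job was handed in at 26.7 s with the gripper clear of everything.

**Last checks:**
- **Seating:** the sleeve centre came out at about (0.500–0.501, 0.190, 0.055), so its height matches the 55 mm seat. It is within about 1 mm of the cradle's middle along x, and its yaw matches the cradle's.
- **Port direction:** before the grasp, my best estimate (top-camera outline) put the port at about 89.6°, where 90° is straight up. In the cradle, the outline and known-centre estimates ran from about 90.7° (side camera) to 93.6° (top camera), so it probably turned about 2° while being gripped. The side camera's depth fit said 94.3°, but it had read about 3° high before the grasp too. I left it uncorrected because the lean is no larger than my measuring error.
- **Other objects:** I noticed none of them moved, but I did not measure them at the end.

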